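# Clamp a shutter slat in the painting jig

## Task

Lay the long shutter slat flat on the clamping jig, centred along it and pushed back against its wooden fence, so that one end lies under the leaning screw, and let go of it. Then take the screw's T-handle and turn it clockwise until the resistance rises and the slat is clamped firmly, about an eighth of a turn past the first bite, without crushing the wood, and let go. Leave the short offcut, the paint can, the brush pot and the sanding block where they are.

Things in the scene. Friction and masses are not known exactly. Their poses are not given: they have to be found in the camera images.
- jig: fixed clamping jig. Origin on the bench under it; its x points to the back (away from the robot at yaw 0), y along its length towards the screw end, z up. Plywood base: top at z = 18 mm, x from -95 to 75, y from -120 to 120 mm. All jig points have these axes
- fence (a point): top of the front face of the wooden fence, mid-length (jig x = 40 mm). Fence 20 mm high on the base, 22 mm thick to the back, in two pieces: jig y from 35 to 115 mm and -115 to -85 mm; the gap between leaves room for a finger
- slat_place (a point): where the slat's centre is when properly in place (jig x = 17.5, y = 0, z = 32 mm), its length along jig y. The screw's foot hangs over it at y = 80 mm, at least 4 mm above the slat's top: set the slat down in front (centre at about jig x = -35 mm) and slide it back under the foot, moving it along the base
- nut (a point): centre of the nut (32 mm wide) that carries the screw. A 26 mm wide steel C-frame at jig y = 80 mm stands behind the fence and reaches forward to it, arm 94 to 116 mm above the bench. The screw leans 28 deg: its axis goes up along (-0.469, 0, 0.883) in jig axes, so the T-handle overhangs the front
- bar_mid (a point): middle of the T-handle's crossbar, on the screw's axis, 125 mm up it from the free foot. Bar 14 mm thick, 80 mm long, 18 mm balls at its ends, 10 mm shaft; over 40 mm of shaft between bar and nut. y along the bar, z up the axis. Clockwise seen from the handle tightens; bar and foot advance 4 mm per rad down the axis, 1.3 to 1.9 rad to first contact
- foot_mid (a point): centre of the 20 mm rubber ball at the screw's foot; it touches when 10 mm above the slat's top
- foot: the same foot as a body. Free turning takes 0.36 N m while it moves (near 0 felt when the hand pauses); once the foot touches, both grow about 0.24 N m, and the clamp force about 60 N, per rad that the bar itself turns (rubber gives 1 mm per 15 N, bottoms out after 10 mm). The bar may lag the hand by up to 0.4 rad of give in the grip. Up to about 85 N the screw stays where it is left
- slat_mid (a point): centre of the long white wooden slat: 200 mm long (its y), 45 mm wide (its x), 28 mm thick (z), 0.18 kg. Starts flat on the bench
- slat: the same long slat; origin under its centre
- offcut_mid (a point): centre of the short offcut, same section, 120 mm long: not to be used or moved. The long and the short one may lie in either order
- can: paint can, radius 45, height 100 mm, origin under its centre; leave it
- brushes: pot with brushes, radius 36, about 160 mm high, origin under its centre; leave it
- sander: cork sanding block, 70 x 110 x 46 mm, origin under its centre; leave it

How it is judged:
By the outcome, as a careful person would: the job done as asked, in the order asked, and still so for the second after the job is handed in, with the robot touching nothing.
It also fails if it takes over 72 s, if anything falls off the work surface, if the arm or the gripper's body presses on something with over 40 N, if the wrist force passes 120 N, or if a joint passes its speed limit or range.

## Robot

A 6-joint arm with a two-finger parallel gripper is mounted at the origin on the work surface. World frame = base frame: x ahead of the robot, y to its left, z up, the work surface at z = 0. Lengths are in m, angles in rad, forces in N, time in s.
With the tool pointing down it reaches from about 0.325 to 1 m from the base axis. Payload 5.1 kg.
Tool frame: the origin (TCP) lies between the finger pads; the fingertips stand finger_overhang ahead of it and the grasp point (between the pads) lies 5 mm behind it (finger_overhang is the distance from the TCP to the fingertips, in m); x points along the fingers, y is the direction in which the jaws open and shut, and the axes are right-handed (so a half turn about x gives the same grasp; the last joint's range is limited). The gripper opens to 85 mm and grips with 20 to 120 N. Pads are 22 mm wide; open, the fingers measure 114 mm over their backs; the gripper's body (76 mm by 85 mm) begins 54 mm behind the grasp point. The pads swing forward as they close: fully open they stand 13 mm farther back than shut.
Start: joints at [1.146, 0.124, 1.65, -0, 1.367, -0.083], TCP at [0.218, 0.612, 0.245] pointing down, gripper open.
Joint ranges: [-2.61, 2.61], [-1.02, 2.33], [0.03, 2.71], [-1.35, 4.49], [0.32, 2.68], [-2.91, 2.91]. Speed limits (rad/s): [2.57, 2.57, 3.14, 3.14, 3.14, 3.14].

## Interface

Orientations are given as [roll, pitch, yaw] about the fixed x, y, z axes, in that order (R = Rz(yaw) Ry(pitch) Rx(roll)).
In Python, from rig import observe, capture, job_done, look_for, regions_of, finger_overhang gives the robot as it stands. The module is installed in compiled form; this text tells all that it offers.
- The arm moves only by the tool arm_command, never from a script. Its argument "plan" is a list of rows, each a list of 3 entries, a list of its own where there are three numbers: the opening, from 0 (shut) to 1 (fully open), then the shift along the tool's x, y, z each as a share of 75 mm, from -1 to 1, then the turn about the tool's x as a share of 360 degrees, from -1 to 1. A call has 1 to 20 rows; each row shifts and turns the commanded pose from where the row before left it, along the tool's axes as they then stand; what a row does not reach is not made up. A row lasts 1/8 s, in which the tool goes at most 62.5 mm and 10.7 degrees, less where a joint would pass 70% of its speed; a pose out of reach is approached as far as the arm can. A call with a number of a shift or a turn outside -1 to 1 is refused whole. A call with a gripper value outside its range is refused whole. The fingers move at their own pace and stop on an object; the grip force is fixed at half the most. Time passes only in rows, so rows that do not move let the fingers close. It gives the time, the measured TCP pose, the force and the opening at its end, in the units of the state.
- observe(): the state, without advancing time (a new reading comes with each control period).
- capture(name): name is "side" or "top"; returns a dict with "frame" (400x640x3 uint8, red, green, blue), "fx", "fy", "cx", "cy" (pixels), "xyz" and "rotation" of the camera in the world. Camera axes: x right, y up, looking along -z (the intrinsics and any distortion apply to the point x, -y, -z); pixel columns grow to the right and rows downward; lengths in m; the calibration is good to about 2 mm. A picture is of the moment at which its call begins. There is no depth.
- job_done(): hands the job in, once; it reports no verdict.
Trained networks look in a picture, given as the dict that the camera call returned (one of the last four; its "shot" number tells which), for a name from the list of things; names that differ only in an ending like _2 or _b are one class to them, and where a whole thing is asked for, a point or a joint stands for the part that bears it (a point fixed in the world has none). Each returns a list of dicts, best first, with "score" (0 to 1); they miss things now and then, are a little off and sometimes report something else, mostly with a low value. They report only what shows in the picture. A call takes as long as a camera call.
- look_for(picture, label): "location" ([x, y, z] in m, in world coordinates, good to about 4 mm: the middle of the surface that is visible of it).
- regions_of(picture, label): "pixels" (400x640 bool, what is visible of it).
The state is a dict: "clock": time; "joints": joint angles; "qvel": joint speeds; "joint_torque": joint torques, N m; "tool_pos": TCP position; "orientation": TCP orientation; "wrist_force": force on the tool from outside, world axes, zero at the start; "moment": the same for the moment, N m; "finger_gap": finger opening in m.
Only numpy, scipy, OpenCV 4.12 (cv2) and the standard library are available. Lean on these libraries where they do the work, as an engineer would, in place of code of your own. Each camera call takes 0.05 s, during which the arm holds its last target.

## Working session

There is one attempt and no reset: what is moved stays moved. The work goes in short steps, Python scripts to look and compute and a tool call to move; the robot and the scene stay as the last step left them, time stands still between calls to the robot, and variables do not carry over. Pictures are saved under pics/ and viewed, and the job is handed in when it is done.

Besides the shell and the picture viewer there is one more tool, called after "Call:" by a JSON object that holds its "method" and its "body". arm_command: Moves the arm, as the interface text tells. Shift numbers are shares of 75 mm and turn numbers shares of 360 degrees, none past 1 either way. Its arguments: {"type":"object","properties":{"plan":{"type":"array"}},"required":["plan"]}

```bash
mkdir -p pics; ls
python3 - <<'E'
from rig import *
import rig,cv2,json
print(finger_overhang)
o=observe()
for k,v in o.items(): print(k,v)
for n in("side","top"):
    p=capture(n); cv2.imwrite(f"pics/{n}0.png",p["frame"][:,:,::-1]); print({k:v for k,v in p.items() if k!="frame"})
    for l in ["jig","fence","slat_place","nut","bar_mid","foot_mid","slat_mid","slat","offcut_mid","can","brushes","sander"]:
        try: print(n,l,[(d["location"],round(d["score"],2)) for d in look_for(p,l)][:3])
        except Exception as e: print(l,e)
E
```

```text
pics
0.014
clock 0.0
joints [ 1.14640746e+00  1.24532075e-01  1.65162927e+00  8.79095908e-06
  1.36751069e+00 -8.26265342e-02]
qvel [ 7.35974906e-04 -5.58763335e-04  6.97749257e-04  1.42150028e-03
  4.27013061e-05 -4.56223875e-04]
joint_torque [ 3.21385938e-03 -4.23603809e+01 -3.65453660e+01  1.56787401e-04
  6.91480906e-03  5.17813675e-06]
tool_pos [0.21765436 0.61187634 0.24406198]
orientation [-1.65756168  1.56871693 -1.99932579]
wrist_force [-0.43344989  0.00724106 -0.17034427]
moment [-0.01255032 -0.00057199 -0.04606998]
finger_gap 0.08525372955047418
{'fx': 489.8877056667276, 'fy': 489.8877056667276, 'cx': 321.8493355784392, 'cy': 201.05561005527676, 'xyz': array([ 0.14161034, -0.90353915,  1.00893535]), 'rotation': array([ 0.86899849, -0.01427104, -0.42234847]), 'shot': 1}
side jig [([0.6296, 0.0647, 0.0191], 0.58)]
side fence [([0.6242, 0.0682, 0.0187], 0.85)]
side slat_place [([0.6239, 0.0682, 0.018], 0.9)]
side nut [([0.6249, 0.0654, 0.0171], 0.55)]
side bar_mid []
side foot_mid []
side slat_mid [([0.6029, -0.3048, 0.0268], 0.65), ([0.6256, 0.069, 0.0179], 0.65)]
side slat 
[... 310 characters left out ...]
633, 'cx': 325.3375662064245, 'cy': 197.90630197838144, 'xyz': array([0.40826523, 0.069112  , 1.26071708]), 'rotation': array([ 0.16966394, -0.0024802 , -1.58054378]), 'shot': 2}
top jig [([0.6283, 0.0632, 0.0148], 0.7)]
top fence [([0.6274, 0.0645, 0.0163], 0.81)]
top slat_place [([0.6239, 0.064, 0.0134], 0.71)]
top nut [([0.6311, 0.0641, 0.0197], 0.88)]
top bar_mid [([0.5831, 0.1331, 0.1739], 0.64)]
top foot_mid []
top slat_mid [([0.6076, -0.2906, 0.0293], 0.71)]
top slat [([0.6049, -0.2914, 0.0333], 0.81)]
top offcut_mid [([0.455, -0.2522, 0.0272], 0.57)]
top can [([0.4678, 0.4304, 0.0963], 0.57)]
top brushes [([0.7519, -0.1594, 0.0713], 0.9)]
top sander [([0.6303, 0.3867, 0.0246], 0.61)]
```

View pics/side0.png

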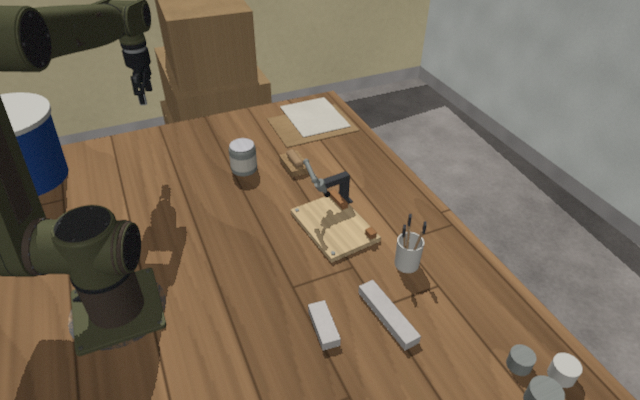

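View pics/top0.png

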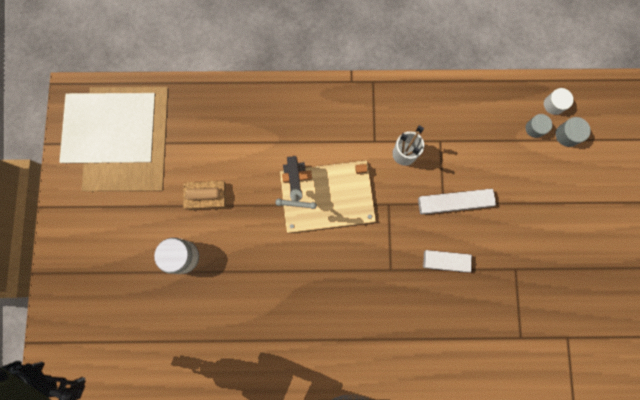

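```bash
cat > h.py <<'E'
import numpy as np, cv2
from scipy.spatial.transform import Rotation as R
from rig import *
def RPY(r): return R.from_euler('xyz',r).as_matrix()
def proj(P,p):
    M=RPY(p["rotation"]); c=(np.atleast_2d(P)-p["xyz"])@M
    return np.c_[p["cx"]+p["fx"]*c[:,0]/-c[:,2], p["cy"]-p["fy"]*c[:,1]/-c[:,2]]
def back(uv,p,z):
    uv=np.atleast_2d(uv); d=np.c_[(uv[:,0]-p["cx"])/p["fx"],-(uv[:,1]-p["cy"])/p["fy"],-np.ones(len(uv))]
    d=d@RPY(p["rotation"]).T; t=(z-p["xyz"][2])/d[:,2]; return p["xyz"]+d*t[:,None]
def crop(p,u,v,w,h,s,name,pts=None):
    a=p["frame"][v:v+h,u:u+w,::-1]; a=cv2.resize(a,None,fx=s,fy=s,interpolation=cv2.INTER_CUBIC)
    if pts is not None:
        for q in pts: 
            x=(q[0]-u+.5)*s;y=(q[1]-v+.5)*s; cv2.circle(a,(int(x),int(y)),2,(0,0,255),-1)
    cv2.imwrite("pics/"+name,a)
E
python3 - <<'E'
from h import *
import pickle
T=capture("top"); S=capture("side")
pickle.dump((T,S),open("ts.pkl","wb"))
for n,p in(("T",T),("S",S)):
    for l in ["jig","slat","offcut_mid","bar_mid","brushes"]:
        for r in regions_of(p,l)[:2]:
            m=r["pixels"]; v,u=np.nonzero(m)
            c,_=cv2.findContours(m.astype(np.uint8),cv2.RETR_EXTERNAL,cv2.CHAIN_APPROX_NONE)
            c=max(c,key=cv2.contourArea); h=cv2.convexHull(c)
            ap=cv2.approxPolyDP(h,3,True)[:,0]
            print(n,l,r["score"],m.sum(),u.min(),u.max(),v.min(),v.max(),ap.tolist(),cv2.minAreaRect(c))
crop(T,260,140,130,100,6,"Tjig.png"); crop(T,400,170,110,110,5,"Tslat.png")
crop(S,280,150,110,115,5,"Sjig.png"); crop(S,300,270,130,90,6,"Sslat.png")
E
```

```text
T jig 0.59 5781 276 375 156 231 [[287, 157], [365, 160], [375, 219], [288, 231], [276, 202], [280, 172]] ((323.04931640625, 189.78192138671875), (75.5079345703125, 96.3553466796875), 83.0887680053711)
T slat 0.75 1337 419 495 189 213 [[493, 191], [495, 203], [490, 206], [420, 212], [422, 196]] ((456.64361572265625, 200.43563842773438), (18.5076904296875, 76.2198486328125), 84.2894058227539)
T slat 0.37 852 393 423 126 164 [[421, 126], [422, 151], [410, 163], [396, 161], [393, 150], [398, 136]] ((408.0, 145.0), (38.0, 30.0), 90.0)
T offcut_mid 0.75 842 423 471 250 271 [[424, 251], [469, 254], [470, 270], [425, 267]] ((447.0000305175781, 260.5), (47.76235580444336, 17.684497833251953), 6.115502834320068)
T bar_mid 0.76 345 276 316 194 209 [[276, 199], [297, 194], [315, 202], [316, 207], [278, 205]] ((296.2950439453125, 200.5660400390625), (40.672000885009766, 13.206367492675781), 6.911227226257324)
T brushes 0.73 847 393 423 126 165 [[421, 126], [421, 152], [408, 164], [398, 163], [393, 150], [399, 136]] ((409.50006103515625, 144.50001525878906), (26.870054244995117, 42.42640686035156)
[... 156 characters left out ...]
07.33126068115234, 69.76531982421875), 63.43495178222656)
S slat 0.6 1654 358 420 281 350 [[358, 287], [372, 281], [420, 336], [419, 341], [404, 350], [360, 296]] ((388.0989990234375, 314.50994873046875), (80.98406982421875, 22.163320541381836), 50.710594177246094)
S offcut_mid 0.78 965 308 339 301 349 [[309, 304], [324, 301], [339, 337], [338, 346], [321, 348], [308, 313]] ((323.3904113769531, 325.0411071777344), (49.50840377807617, 20.833324432373047), 69.44395446777344)
S brushes 0.79 1049 394 425 219 273 [[425, 223], [418, 266], [412, 272], [402, 272], [394, 263], [398, 238], [409, 219]] ((409.40386962890625, 246.4807891845703), (25.69120979309082, 53.73582077026367), 11.309932708740234)
```

View pics/Tjig.png

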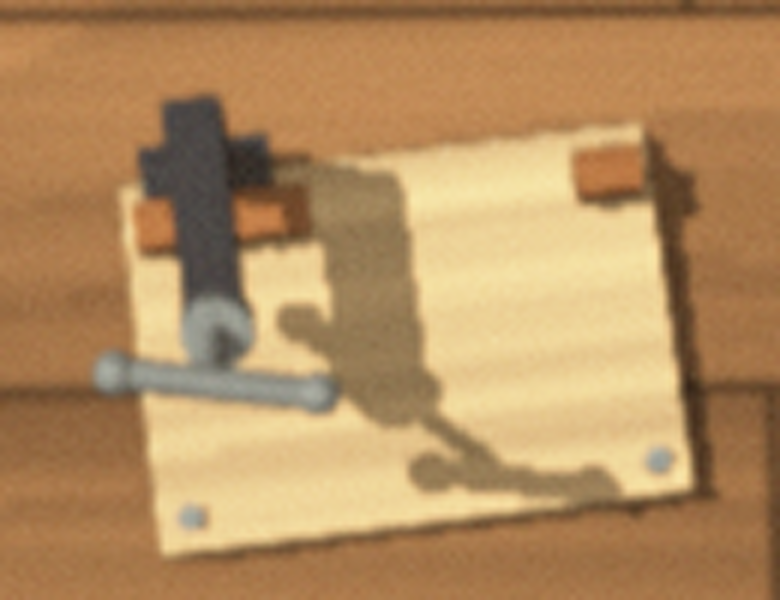

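View pics/Tslat.png

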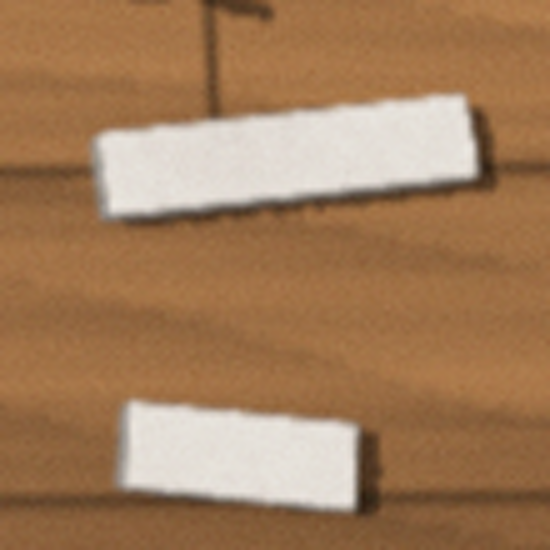

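View pics/Sjig.png

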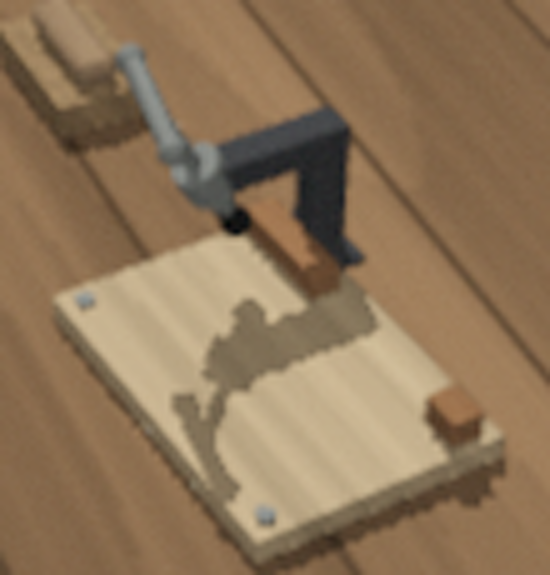

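View pics/Sslat.png

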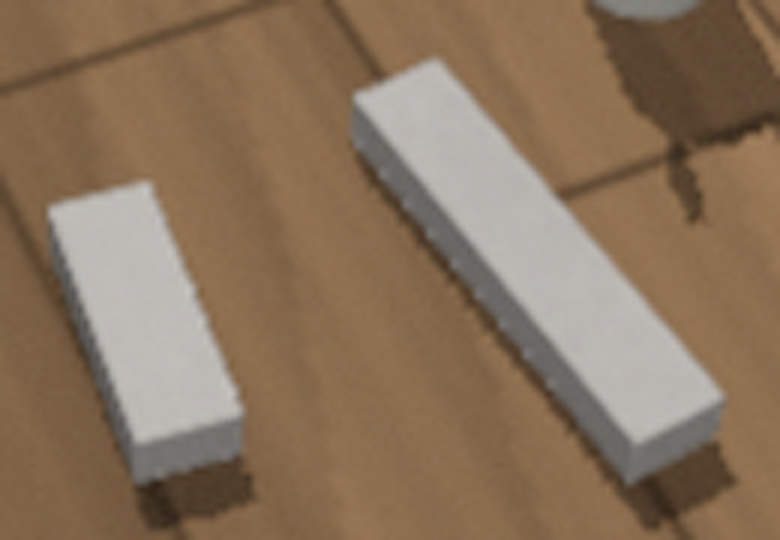

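```bash
cat > fit.py <<'E'
from h import *
import pickle
from scipy.optimize import least_squares
T,S=pickle.load(open("ts.pkl","rb"))
cv=lambda a,u,v,s: np.array(a,float)/s-.5+[u,v]
def fit(local,obs):
    def w(q): 
        c,s=np.cos(q[2]),np.sin(q[2]); L=local
        return np.c_[q[0]+c*L[:,0]-s*L[:,1],q[1]+s*L[:,0]+c*L[:,1],L[:,2]]
    f=lambda q: np.concatenate([(proj(w(q)[i],p)-o).ravel() for p,i,o in obs])
    r=least_squares(f,[.6,0,0.1]); return r.x,r.fun.reshape(-1,2)
Lj=np.array([[75,120,18],[75,-120,18],[-95,-120,18],[-95,120,18]])/1e3
Ls=np.array([[22.5,100,28],[22.5,-100,28],[-22.5,-100,28],[-22.5,100,28]])/1e3
Lo=np.array([[22.5,60,28],[22.5,-60,28],[-22.5,-60,28],[-22.5,60,28]])/1e3
a=list(range(4))
jT=cv([[120,190],[643,125],[694,490],[163,553]],260,140,6); jS=cv([[503,437],[258,545],[57,300]],280,150,5)
sT=cv([[100,133],[467,95],[477,178],[108,215]],400,170,5); sS=cv([[435,58],[724,400],[632,443],[355,97]],300,270,6)
oT=cv([[130,402],[359,424],[356,510],[124,488]],400,170,5); oS=cv([[151,183],[241,410],[137,441],[49,208]],300,270,6)
if __name__=="__main__":
  for n,L,o in(("jig",Lj,[(T,a,jT),(S,[1,2,3],jS)]),("jigT",Lj,[(T,a,jT)]),("jigS",Lj,[(S,[1,2,3],jS)]),("slat",Ls,[(T,a,sT),(S,a,sS)]),("slatT",Ls,[(T,a,sT)]),("slatS",Ls,[(S,a,sS)]),("off",Lo,[(T,a,oT),(S,a,oS)])):
    q,r=fit(L,o); print(n,q.round(4),r.round(1).tolist())
E
python3 fit.py
```

```text
jig [0.6377 0.0592 0.1158] [[0.5, -0.7], [0.4, -0.5], [0.8, -0.2], [0.2, 0.5], [0.3, -0.5], [-0.7, -0.5], [-1.4, -1.1]]
jigT [0.637  0.0604 0.1142] [[0.0, -0.6], [-0.0, -0.2], [0.3, 0.1], [-0.3, 0.7]]
jigS [0.6381 0.0561 0.1134] [[1.0, 0.2], [-0.2, 0.2], [-0.8, -0.6]]
slat [ 0.6095 -0.2906  0.0932] [[0.1, -0.2], [0.3, -0.1], [1.0, -0.3], [0.8, -0.1], [0.2, -0.8], [-0.2, -0.6], [-0.3, 0.3], [-0.9, -0.8]]
slatT [ 0.609  -0.2891  0.0911] [[-0.5, -0.1], [-0.2, 0.1], [0.5, -0.0], [0.2, 0.0]]
slatS [ 0.6096 -0.2921  0.0952] [[0.4, -0.4], [0.2, -0.2], [0.1, 0.7], [-0.7, -0.4]]
off [ 0.4503 -0.257  -0.1088] [[0.6, -0.4], [0.4, -0.3], [0.2, -0.2], [0.7, -0.4], [-0.6, -1.1], [0.4, 0.3], [-0.6, 0.1], [-0.8, -1.0]]
```

```bash
cat > st.py <<'E'
from h import *
import sys
# usage: st.py x y z yawdeg_of_tool_y   -> shifts in the present tool frame (total shares), turn needed
def st():
    o=observe(); M=RPY(o["orientation"]); p=np.array(o["tool_pos"])
    yw=np.degrees(np.arctan2(M[1,1],M[0,1]))
    print("t",round(float(o["clock"]),3),"p",p.round(4),"down",M[:,0].round(3),"y-yaw",yw.round(2),"gap",round(float(o["finger_gap"]),4),"F",np.round(o["wrist_force"],1),"M",np.round(o["moment"],2),"j",np.round(o["joints"],2))
    return p,M,yw
if __name__=="__main__":
    p,M,yw=st()
    if len(sys.argv)>3:
        t=np.array(list(map(float,sys.argv[1:4]))); s=(M.T@(t-p))/.075
        print("shift shares",s.round(3),"rows",np.ceil(np.linalg.norm(t-p)/.0625))
        if len(sys.argv)>4:
            d=(float(sys.argv[4])-yw+90)%180-90
            print("yaw change",d,"turn share total",-d/360, "alt",-(d-np.sign(d)*180)/360)
E
python3 st.py .6127 -.3304 .245 5.3
```

```text
t 1.9 p [0.2179 0.6124 0.2453] down [ 0.  0. -1.] y-yaw 70.42 gap 0.0854 F [-0.3 -0.1  1.8] M [0.04 0.01 0.02] j [ 1.15  0.12  1.65 -0.    1.37 -0.08]
shift shares [ 4.0000e-03 -1.0079e+01  9.1730e+00] rows 17.0
yaw change -65.11685611746884 turn share total 0.1808801558818579 alt -0.3191198441181421
```

Call:
{"method": "arm_command", "body": {"plan": [[1,[0,-0.504,0.4587],0],[1,[0,-0.504,0.4587],0],[1,[0,-0.504,0.4587],0],[1,[0,-0.504,0.4587],0],[1,[0,-0.504,0.4587],0],[1,[0,-0.504,0.4587],0],[1,[0,-0.504,0.4587],0],[1,[0,-0.504,0.4587],0],[1,[0,-0.504,0.4587],0],[1,[0,-0.504,0.4587],0],[1,[0,-0.504,0.4587],0],[1,[0,-0.504,0.4587],0],[1,[0,-0.504,0.4587],0],[1,[0,-0.504,0.4587],0],[1,[0,-0.504,0.4587],0],[1,[0,-0.504,0.4587],0],[1,[0,-0.504,0.4587],0],[1,[0,-0.504,0.4587],0],[1,[0,-0.504,0.4587],0],[1,[0,-0.504,0.4587],0]]}}

```text
clock: 4.4
tool_pos: [0.6133, -0.3322, 0.2453]
orientation: [0.36, 1.571, 0.018]
wrist_force: [0.4, 0.1, 0.7]
finger_gap: 0.0854
```

Call:
{"method": "arm_command", "body": {"plan": [[1,[0,0,0],0.0258],[1,[0,0,0],0.0258],[1,[0,0,0],0.0258],[1,[0,0,0],0.0258],[1,[0,0,0],0.0258],[1,[0,0,0],0.0258],[1,[0,0,0],0.0258],[1,[0,0,0],0]]}}

```text
clock: 5.4
tool_pos: [0.6127, -0.3305, 0.2453]
orientation: [-2.193, 1.571, 2.615]
wrist_force: [-0.2, -0.4, -0.2]
finger_gap: 0.0857
```

```bash
python3 st.py .6127 -.3304 .018 5.3
```

```text
t 5.4 p [ 0.6127 -0.3305  0.2453] down [-0.  0. -1.] y-yaw 5.51 gap 0.0857 F [-0.2 -0.4 -0.2] M [ 0.03 -0.   -0.01] j [-0.57  0.22  1.54 -0.    1.38 -0.67]
shift shares [ 3.031e+00 -0.000e+00 -1.000e-03] rows 4.0
yaw change -0.2102503931488826 turn share total 0.0005840288698580072 alt -0.49941597113014197
```

Call:
{"method": "arm_command", "body": {"plan": [[1,[0.6,0,0],0],[1,[0.6,0,0],0],[1,[0.6,0,0],0],[1,[0.6,0,0],0],[1,[0.3,0,0],0],[1,[0.2,0,0],0],[1,[0,0,0],0]]}}

```text
clock: 6.28
tool_pos: [0.6128, -0.3305, 0.0277]
orientation: [-2.199, 1.57, 2.608]
wrist_force: [-0.2, -1.0, 0.1]
finger_gap: 0.0855
```

Run:
```python
from h import *
from st import st
p,M,y=st()
S=capture("side");crop(S,330,220,130,140,4,"S1.png")
T=capture("top");crop(T,400,160,130,90,5,"T1.png")
```

```text
t 6.275 p [ 0.6128 -0.3305  0.0277] down [-0.  0. -1.] y-yaw 5.43 gap 0.0855 F [-0.2 -1.   0.1] M [-0.02 -0.03 -0.02] j [-0.57  0.42  1.68 -0.    1.04 -0.67]
```

View pics/S1.png

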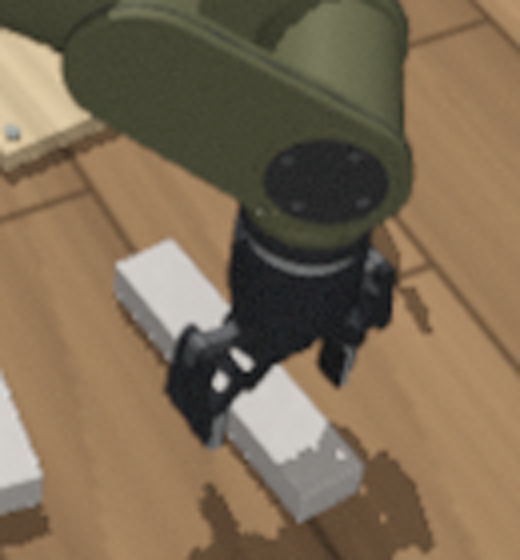

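View pics/T1.png

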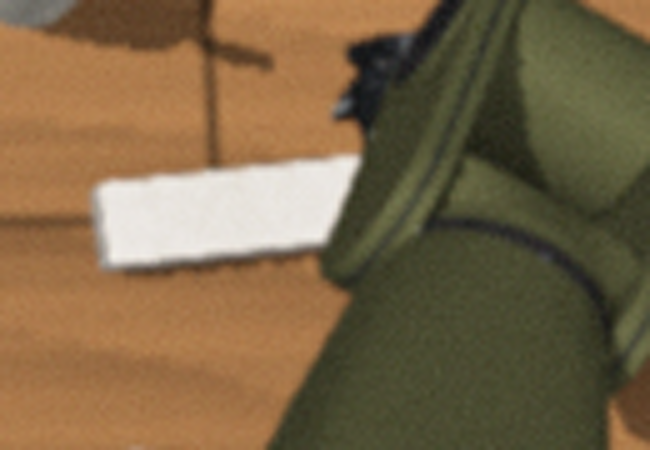

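Run:
```python
from h import *
S=capture("side");crop(S,140,0,300,340,2,"S2.png")
T=capture("top");crop(T,300,100,260,260,2,"T2.png")
```

```text
(no output)
```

View pics/S2.png

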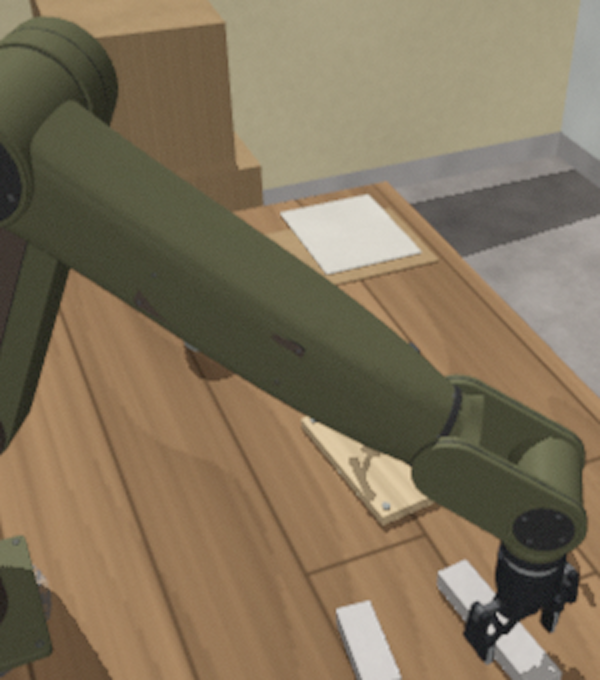

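View pics/T2.png

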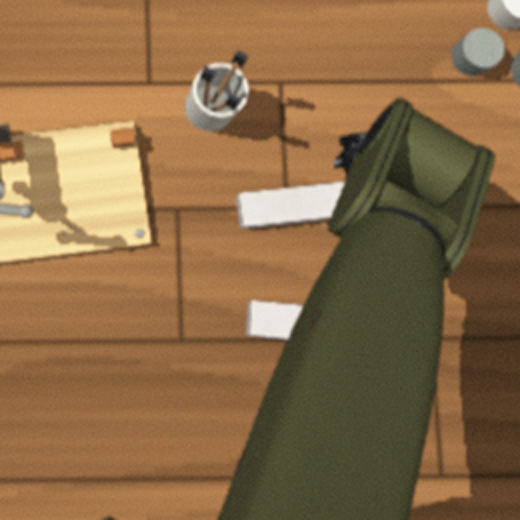

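Run:
```python
from h import *
import pickle
T,S=pickle.load(open("ts.pkl","rb"))
c=np.array([.6128,-.3305]); n=np.array([np.sin(-.57),-np.cos(-.57)])
for off in(.05,.06,.07):
  for z in(.15,.175,.2,.225): print(off,z,proj([*(c+off*n),z],S).round(1),proj([*(c-off*n),z],T).round(1))
```

```text
0.05 0.15 [[402.5 305.8]] [[470.2 179.9]]
0.05 0.175 [[403.9 298.5]] [[473.5 177.7]]
0.05 0.2 [[405.3 291. ]] [[476.9 175.4]]
0.05 0.225 [[406.8 283.2]] [[480.4 173. ]]
0.06 0.15 [[402.4 309.5]] [[466.6 177.7]]
0.06 0.175 [[403.8 302.2]] [[469.8 175.5]]
0.06 0.2 [[405.2 294.7]] [[473.1 173.2]]
0.06 0.225 [[406.7 286.9]] [[476.6 170.7]]
0.07 0.15 [[402.3 313.3]] [[463.1 175.6]]
0.07 0.175 [[403.7 306. ]] [[466.1 173.3]]
0.07 0.2 [[405.1 298.4]] [[469.3 170.9]]
0.07 0.225 [[406.7 290.7]] [[472.7 168.5]]
```

Call:
{"method": "arm_command", "body": {"plan": [[1,[0.12,0,0],0],[1,[0,0,0],0],[0.3,[0,0,0],0],[0.3,[0,0,0],0],[0.3,[0,0,0],0],[0.3,[0,0,0],0],[0.3,[0,0,0],0],[0.3,[0,0,0],0]]}}

```text
clock: 7.48
tool_pos: [0.6131, -0.3308, 0.0193]
orientation: [0.886, 1.57, -0.591]
wrist_force: [1.0, -0.5, 3.1]
finger_gap: 0.0434
```

```bash
python3 st.py
```

```text
t 7.475 p [ 0.6131 -0.3308  0.0193] down [ 0.001 -0.001 -1.   ] y-yaw 5.4 gap 0.0434 F [ 1.  -0.5  3.1] M [-0.09 -0.05 -0.02] j [-0.57  0.44  1.68 -0.    1.03 -0.67]
```

```bash
cat > jig.py <<'E'
from h import *
J=np.array([.6375,.0592]); A=.115
def jw(x,y,z=0): c,s=np.cos(A),np.sin(A); return np.array([J[0]+c*x-s*y,J[1]+s*x+c*y,z])
def wj(p): c,s=np.cos(A),np.sin(A); d=np.array(p)[:2]-J; return np.array([c*d[0]+s*d[1],-s*d[0]+c*d[1],p[2]])
E
python3 -c "
from jig import *
print(jw(-.045,-.04), jw(-.03,-.04),jw(-.045,-.14))"
python3 st.py $(python3 -c "
from jig import *
print(*jw(-.045,-.04,.062))") 6.6
```

```text
[0.5973871  0.01430061 0.        ] [0.61228802 0.01602181 0.        ] [ 0.60886177 -0.08503887  0.        ]
t 7.475 p [ 0.6131 -0.3308  0.0193] down [ 0.001 -0.001 -1.   ] y-yaw 5.4 gap 0.0434 F [ 1.  -0.5  3.1] M [-0.09 -0.05 -0.02] j [-0.57  0.44  1.68 -0.    1.03 -0.67]
shift shares [-0.572  0.225 -4.6  ] rows 6.0
yaw change 1.1982864402484665 turn share total -0.0033285734451346293 alt 0.49667142655486535
```

Call:
{"method": "arm_command", "body": {"plan": [[0.3,[-0.2,0,0],0],[0.3,[-0.37,0,0],0],[0.3,[0,0,0],-0.0033],[0.3,[0,0.02,-0.3],0],[0.3,[0,0.02,-0.5],0],[0.3,[0,0.02,-0.5],0],[0.3,[0,0.02,-0.5],0],[0.3,[0,0.02,-0.5],0],[0.3,[0,0.02,-0.5],0],[0.3,[0,0.02,-0.5],0],[0.3,[0,0.02,-0.5],0],[0.3,[0,0,-0.3],0],[0.3,[0,0,0],0],[0.3,[0,0,0],0]]}}

```text
clock: 9.22
tool_pos: [0.5892, -0.0241, 0.0613]
orientation: [-0.932, 1.57, -2.388]
wrist_force: [-0.1, -0.4, -1.9]
finger_gap: 0.0438
```

```bash
python3 st.py $(python3 -c "
from jig import *
print(*jw(-.045,-.04,.038))") 6.6
python3 - <<'E'
from h import *
S=capture("side");crop(S,270,130,150,140,5,"S3.png")
T=capture("top");crop(T,240,130,180,130,4,"T3.png")
E
```

```text
t 9.225 p [ 0.5892 -0.0241  0.0613] down [-0. -0. -1.] y-yaw 6.59 gap 0.0438 F [-0.1 -0.4 -1.9] M [-0.07 -0.07  0.01] j [-0.13  0.18  1.92 -0.    1.04 -0.25]
shift shares [ 0.31   0.167 -0.496] rows 1.0
yaw change 0.011096218247118372 turn share total -3.08228284642177e-05 alt 0.4999691771715357
```

View pics/S3.png

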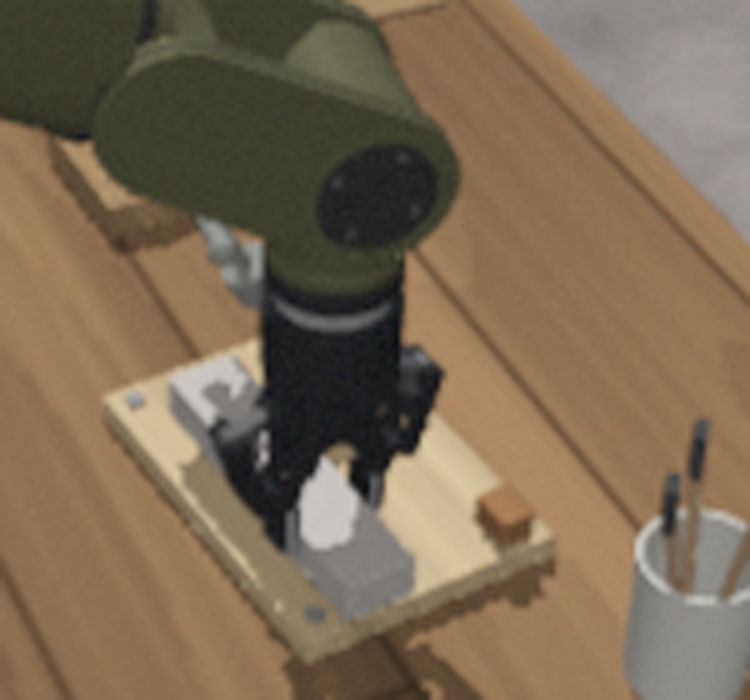

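View pics/T3.png

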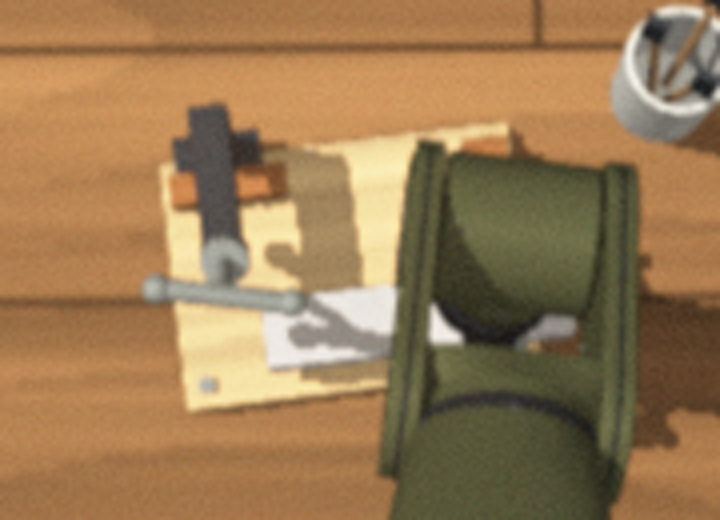

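Call:
{"method": "arm_command", "body": {"plan": [[0.3,[0,0.08,-0.25],0],[0.3,[0,0.087,-0.246],0],[0.3,[0.15,0,0],0],[0.3,[0.14,0,0],0],[0.3,[0,0,0],0]]}}

```text
clock: 9.95
tool_pos: [0.5967, 0.0146, 0.0384]
orientation: [-1.695, 1.568, 3.132]
wrist_force: [-0.6, -0.5, -1.9]
finger_gap: 0.044
```

```bash
python3 st.py $(python3 -c "
from jig import *
print(*jw(.0175,-.04,.0373))") 6.6
python3 - <<'E'
from h import *
S=capture("side");crop(S,270,130,150,140,5,"S4.png")
T=capture("top");crop(T,240,130,180,130,4,"T4.png")
E
```

```text
t 9.95 p [0.5967 0.0146 0.0384] down [-0.002  0.    -1.   ] y-yaw 6.58 gap 0.044 F [-0.6 -0.5 -1.9] M [-0.04  0.02  0.03] j [-0.07  0.22  1.91 -0.    1.01 -0.18]
shift shares [0.012 0.842 0.006] rows 2.0
yaw change 0.018616689678438547 turn share total -5.171302688455152e-05 alt 0.4999482869731155
```

View pics/S4.png

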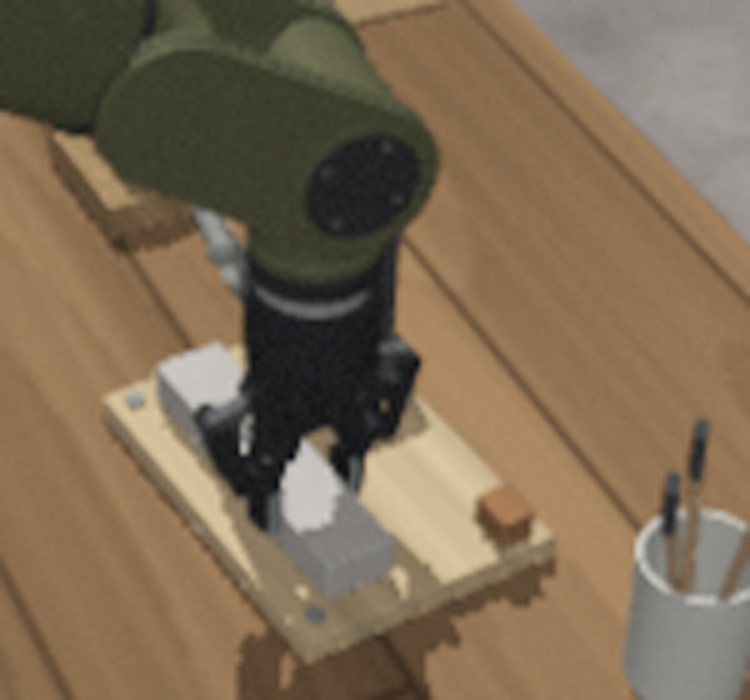

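View pics/T4.png

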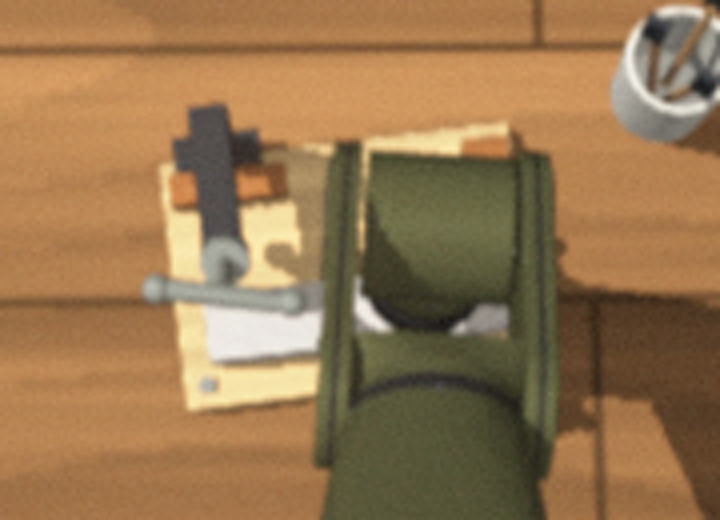

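Call:
{"method": "arm_command", "body": {"plan": [[0.3,[0.025,0,0],0],[0.3,[0,0,0],0],[0.3,[0,0.15,0.001],0],[0.3,[0,0.2,0.002],0],[0.3,[0,0.2,0.002],0],[0.3,[0,0.15,0.001],0],[0.3,[0,0.06,0],0],[0.3,[0,0,0],0]]}}

```text
clock: 11.05
tool_pos: [0.6544, 0.0209, 0.0377]
orientation: [-1.651, 1.57, -3.106]
wrist_force: [0.0, -0.1, -3.5]
finger_gap: 0.0438
```

```bash
python3 st.py $(python3 -c "
from jig import *
print(*jw(.0175,-.04,.0373))") 6.6
```

```text
t 11.05 p [0.6544 0.0209 0.0377] down [-0. -0. -1.] y-yaw 6.59 gap 0.0438 F [ 0.  -0.1 -3.5] M [-0.09 -0.   -0.01] j [-0.05  0.33  1.78 -0.    1.03 -0.17]
shift shares [ 0.006  0.069 -0.   ] rows 1.0
yaw change 0.005374148376304788 turn share total -1.4928189934179966e-05 alt 0.49998507181006585
```

Call:
{"method": "arm_command", "body": {"plan": [[0.3,[0.02,0,0],0],[0.3,[0,0,0],0]]}}

```text
clock: 11.3
tool_pos: [0.6542, 0.0208, 0.0373]
orientation: [1.719, 1.57, 0.263]
wrist_force: [-2.2, -0.5, 3.6]
finger_gap: 0.0441
```

Call:
{"method": "arm_command", "body": {"plan": [[0.3,[0,0.03,0],0],[0.3,[0,0.03,0],0],[0.3,[0,0,0],0]]}}

```text
clock: 11.68
tool_pos: [0.659, 0.0213, 0.0373]
orientation: [1.207, 1.57, -0.248]
wrist_force: [-2.6, -0.6, 5.2]
finger_gap: 0.0436
```

```bash
python3 st.py $(python3 -c "
from jig import *
print(*jw(.0175,-.04,.0373))") 6.6
```

```text
t 11.675 p [0.659  0.0213 0.0373] down [ 0.001 -0.    -1.   ] y-yaw 6.59 gap 0.0436 F [-2.6 -0.6  5.2] M [-0.02  0.48  0.12] j [-0.05  0.34  1.77 -0.    1.03 -0.16]
shift shares [ 0.     0.007 -0.002] rows 1.0
yaw change 0.006079697304400611 turn share total -1.6888048067779474e-05 alt 0.4999831119519322
```

Call:
{"method": "arm_command", "body": {"plan": [[0.3,[0,0.02,0],0],[0.3,[0,0,0],0]]}}

```text
clock: 11.92
tool_pos: [0.6602, 0.0214, 0.0373]
orientation: [-0.289, 1.57, -1.744]
wrist_force: [-4.3, -1.0, 5.8]
finger_gap: 0.0439
```

Call:
{"method": "arm_command", "body": {"plan": [[0.3,[0,0.02,0],0],[0.3,[0,0,0],0]]}}

```text
clock: 12.18
tool_pos: [0.6606, 0.0214, 0.0374]
orientation: [-1.381, 1.567, -2.835]
wrist_force: [-7.7, -1.3, 9.6]
finger_gap: 0.0438
```

```bash
python3 st.py $(python3 -c "
from jig import *
print(*jw(.0175,-.04,.0373))") 6.6
```

```text
t 12.175 p [0.6606 0.0214 0.0374] down [-0.003 -0.001 -1.   ] y-yaw 6.69 gap 0.0438 F [-7.7 -1.3  9.6] M [-0.15  1.23  0.47] j [-0.05  0.35  1.76 -0.    1.04 -0.16]
shift shares [ 0.001 -0.015 -0.003] rows 1.0
yaw change -0.08791187676190759 turn share total 0.0002441996576719655 alt -0.4997558003423281
```

Call:
{"method": "arm_command", "body": {"plan": [[0.3,[0,0.03,0],0],[0.3,[0,0,0],0]]}}

```text
clock: 12.42
tool_pos: [0.6608, 0.0214, 0.0374]
orientation: [-1.514, 1.562, -2.968]
wrist_force: [-17.1, -2.3, 16.0]
finger_gap: 0.0436
```

Run:
```python
from h import *
from st import st
st()
S=capture("side");crop(S,270,130,150,140,5,"S5.png")
T=capture("top");crop(T,240,130,180,130,4,"T5.png")
```

```text
t 12.425 p [0.6608 0.0214 0.0374] down [-0.009 -0.002 -1.   ] y-yaw 6.72 gap 0.0436 F [-17.1  -2.3  16. ] M [-0.33  2.38  0.62] j [-0.05  0.35  1.75 -0.    1.04 -0.16]
```

View pics/S5.png

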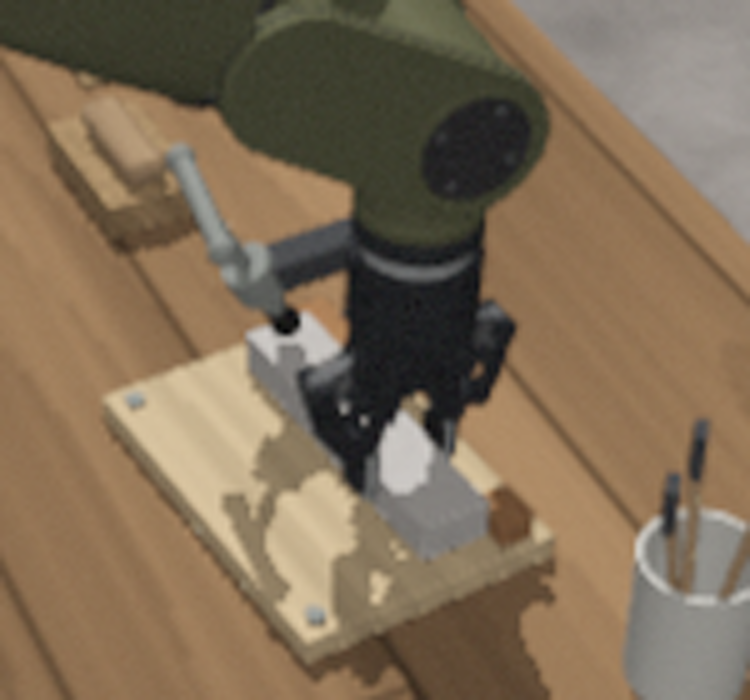

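View pics/T5.png

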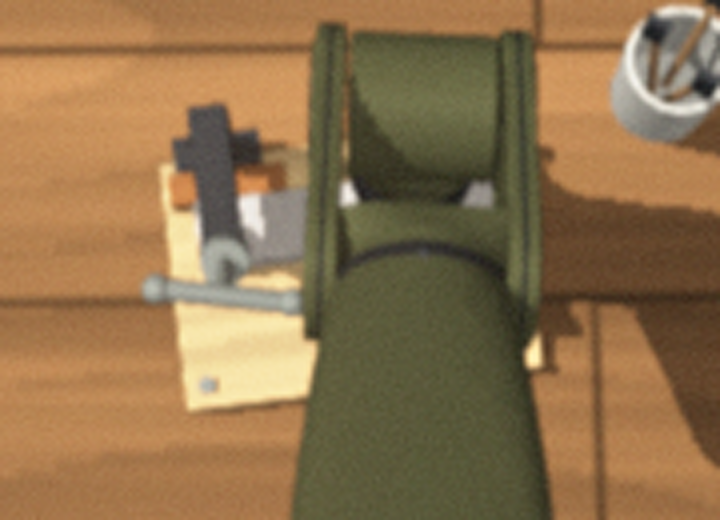

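Call:
{"method": "arm_command", "body": {"plan": [[0.3,[0,-0.02,0],0],[0.8,[0,0,0],0],[0.8,[0,0,0],0],[0.8,[0,0,0],0],[0.8,[0,0,0],0],[0.8,[-0.2,0,0],0],[0.8,[-0.6,0,0],0],[0.8,[-0.7,0,0],0],[0.8,[-0.7,0,0],0],[0.8,[-0.6,0,0],0],[0.8,[0,0,0.6],0],[0.8,[0,0,0.7],0],[0.8,[0,0,0.7],0],[0.8,[0,0,0],0]]}}

```text
clock: 14.28
tool_pos: [0.6797, -0.1308, 0.2476]
orientation: [0.804, 1.569, -0.656]
wrist_force: [0.6, 0.0, 0.5]
finger_gap: 0.0687
```

Run:
```python
from h import *
from st import st
import pickle
st()
S=capture("side");crop(S,270,130,150,140,5,"S6.png")
T=capture("top");crop(T,260,140,130,100,6,"T6.png")
pickle.dump((T,S),open("ts2.pkl","wb"))
```

```text
t 14.275 p [ 0.6797 -0.1308  0.2476] down [ 0.001 -0.001 -1.   ] y-yaw 6.33 gap 0.0687 F [0.6 0.  0.5] M [-0.02 -0.02  0.04] j [-0.27  0.21  1.55 -0.    1.38 -0.38]
```

View pics/S6.png

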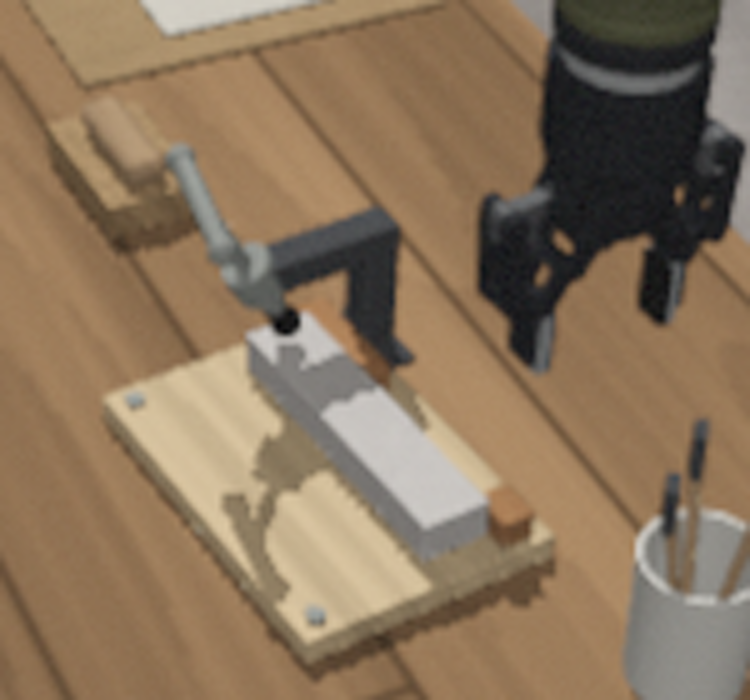

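View pics/T6.png

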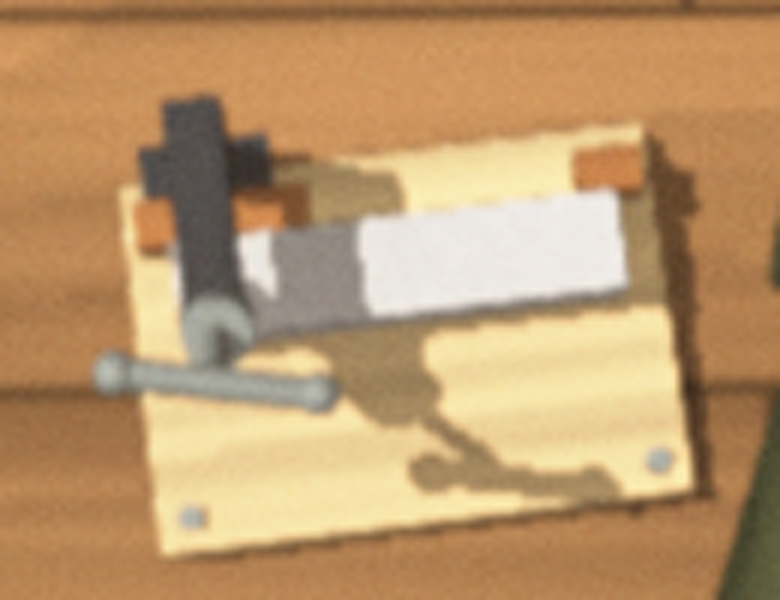

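```bash
cat > bar.py <<'E'
from jig import *
from scipy.optimize import least_squares
AX=np.array([-.469,0,.883]); PX=np.array([.883,0,.469]); Y=np.array([0,1.,0])
# theta>0: clockwise seen from handle; bar +y end -> +x(back, up)
def bardir(t): return np.cos(t)*Y+np.sin(t)*PX
def tow(v): return jw(*v[:2],v[2])
def barpt(mid,t,r): return tow(np.array(mid)+bardir(t)*r)
E
python3 - <<'E'
from bar import *
import pickle
T,S=pickle.load(open("ts2.pkl","rb"))
cv=lambda a,u,v,s: np.array(a,float)/s-.5+[u,v]
c=[jw(17.5e-3+a*.0225,b*.1,.046) for a,b in((1,1),(1,-1),(-1,-1),(-1,1))]
print("slat exp T crop",((proj(c,T)+.5-[260,140])*6).round(0).tolist()); print("S crop",((proj(c,S)+.5-[270,130])*5).round(0).tolist())
print("base T",((proj([jw(a,b,.018) for a,b in((.075,.12),(.075,-.12),(-.095,-.12),(-.095,.12))],T)+.5-[260,140])*6).round(0).tolist())
bT=cv([[112,371],[318,390]],260,140,6); bS=cv([[180,158]],270,130,5)
def f(q):
    m=np.array([q[0],q[1],q[2]]);t=q[3]
    P=[barpt(m,t,.04),barpt(m,t,-.04)]
    return np.concatenate([(proj(P,T)-bT).ravel(),(proj(P[:1],S)-bS).ravel(),[(q[1]-.08)/.002]])
r=least_squares(f,[-.04,.08,.172,.2]); print(r.x,r.fun.round(2))
# constrained to axis line: x=xf-.469 s
E
```

```text
slat exp T crop [[170.0, 242.0], [617.0, 188.0], [631.0, 287.0], [182.0, 342.0]]
S crop [[305.0, 308.0], [488.0, 500.0], [423.0, 527.0], [243.0, 331.0]]
base T [[123.0, 186.0], [645.0, 122.0], [698.0, 489.0], [164.0, 556.0]]
[-0.04499809  0.0811463   0.17157783  0.22521046] [ 0.63  0.03  0.07 -0.07  0.02 -0.09  0.57]
```

```bash
cat >> bar.py <<'E'
MID0=np.array([-.045,.081,.1716]); T0=.225
def hand(t,r=-.018,dt=0):
    """TCP xyz + tool-y yaw deg (world) when the bar is at angle t"""
    m=MID0-AX*.004*(t-T0); w=barpt(m,t,r); w[2]-=.005
    yaw=np.degrees(-np.arctan2(.883*np.sin(t),np.cos(t))+A)
    return w,yaw
E
python3 - <<'E'
from bar import *
for t in(.225,.6,1,1.4,1.8,2.2,2.6):
    w,y=hand(t);print(t,w.round(4),round(y,1))
E
python3 st.py $(python3 -c "
from bar import *
w,y=hand(T0);print(w[0],w[1],.2476,y)")
```

```text
0.225 [0.582  0.1167 0.1647] -4.8
0.6 [0.577  0.1188 0.1605] -24.5
1 [0.5728 0.1235 0.1568] -47.4
1.4 [0.5705 0.1299 0.1541] -72.4
1.8 [0.5706 0.1371 0.1528] -98.2
2.2 [0.5732 0.144  0.1528] -122.9
2.6 [0.578  0.1494 0.1539] -145.4
t 14.375 p [ 0.6797 -0.1276  0.2473] down [ 0.001  0.    -1.   ] y-yaw 6.53 gap 0.068 F [0.1 0.6 0.1] M [-0.01 -0.    0.02] j [-0.26  0.21  1.55  0.    1.38 -0.38]
shift shares [-0.004 -0.924 -3.383] rows 5.0
yaw change -11.361508506403709 turn share total 0.03155974585112142 alt -0.4684402541488786
```

Call:
{"method": "arm_command", "body": {"plan": [[0.6,[0,-0.132,-0.483],0],[0.6,[0,-0.132,-0.483],0],[0.6,[0,-0.132,-0.483],0],[0.6,[0,-0.132,-0.483],0],[0.6,[0,-0.132,-0.483],0],[0.6,[0,-0.132,-0.483],0],[0.6,[0,-0.132,-0.483],0],[0.6,[0,0,0],0.0158],[0.6,[0,0,0],0.0158],[0.6,[0,0,0],0],[0.6,[0,0,0],0]]}}

```text
clock: 15.75
tool_pos: [0.5814, 0.1174, 0.2468]
orientation: [2.095, 1.57, 0.443]
wrist_force: [-0.2, 0.0, -0.1]
finger_gap: 0.0516
```

```bash
python3 st.py $(python3 -c "
from bar import *
w,y=hand(T0);print(*w,y)")
python3 - <<'E'
from h import *
S=capture("side");crop(S,260,80,150,140,5,"S7.png")
E
```

```text
t 15.75 p [0.5814 0.1174 0.2468] down [ 0.  0. -1.] y-yaw -4.65 gap 0.0516 F [-0.2  0.  -0.1] M [0.01 0.04 0.01] j [ 0.11 -0.    1.78  0.    1.36  0.19]
shift shares [1.094 0.008 0.009] rows 2.0
yaw change -0.18618037351424732 turn share total 0.0005171677042062426 alt -0.49948283229579377
```

View pics/S7.png

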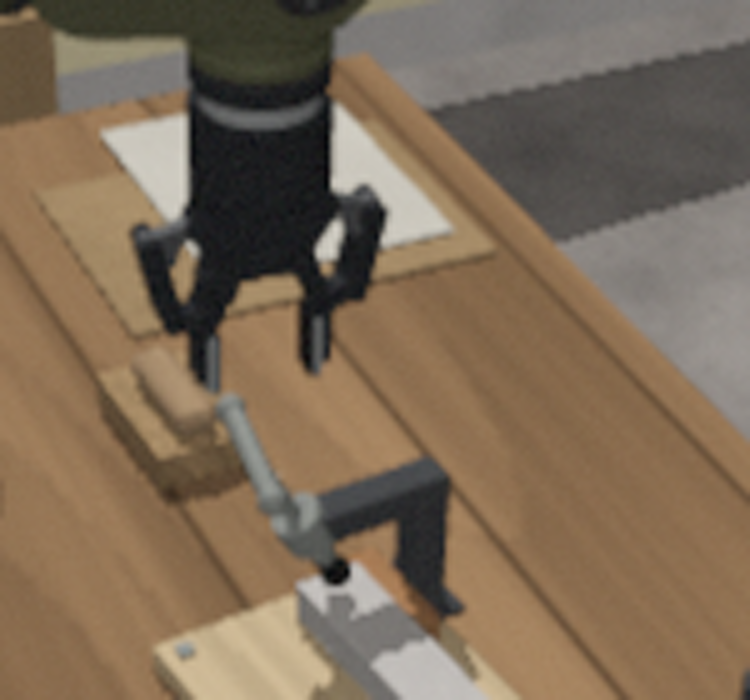

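Call:
{"method": "arm_command", "body": {"plan": [[0.6,[0.4,0,0],0],[0.6,[0.4,0,0],0],[0.6,[0.2,0,0],0],[0.6,[0.09,0.008,0.009],0],[0.6,[0,0,0],0],[0.4,[0,0,0],0]]}}

```text
clock: 16.55
tool_pos: [0.5831, 0.116, 0.1661]
orientation: [1.756, 1.569, 0.102]
wrist_force: [-1.3, 0.4, -0.4]
finger_gap: 0.0352
```

```bash
python3 st.py
python3 - <<'E'
from h import *
S=capture("side");crop(S,260,80,150,140,5,"S8.png")
E
```

```text
t 16.55 p [0.5831 0.116  0.1661] down [ 0.002  0.    -1.   ] y-yaw -4.79 gap 0.0352 F [-1.3  0.4 -0.4] M [-0.04 -0.01  0.01] j [ 0.11  0.06  1.85 -0.    1.22  0.19]
```

View pics/S8.png

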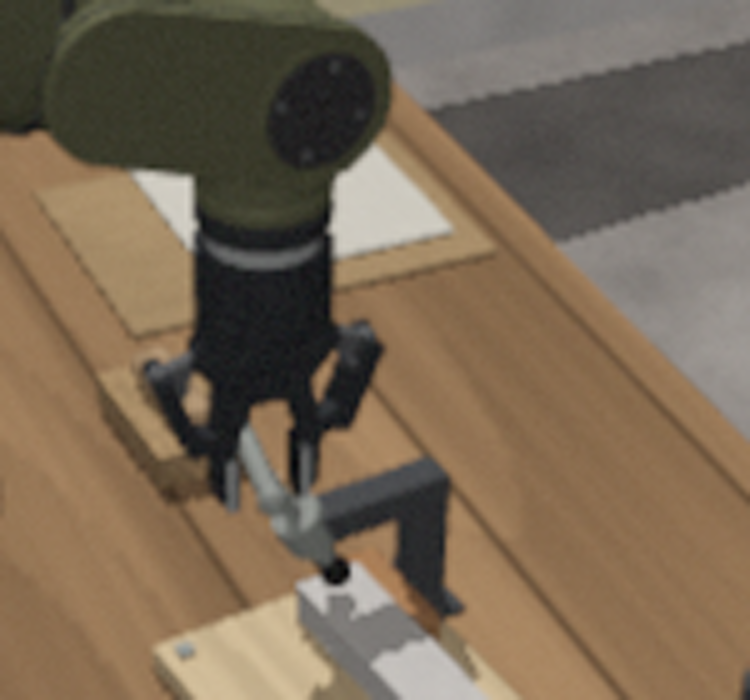

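Call:
{"method": "arm_command", "body": {"plan": [[0,[0,0,0],0],[0,[0,0,0],0],[0,[0,0,0],0],[0,[0,0,0],0],[0,[0,0,0],0]]}}

```text
clock: 17.23
tool_pos: [0.5817, 0.1161, 0.1654]
orientation: [-1.525, 1.569, 3.103]
wrist_force: [-5.0, -1.1, 5.0]
finger_gap: 0.0123
```

```bash
python3 st.py
cat > plan.py <<'E'
from bar import *
from st import st
import sys
# rows from commanded angle t1 to t2 in n steps: shifts in tool frame (before the row's turn), turn share
def plan(t1,t2,n,r=-.018,flip=False):
    ts=np.linspace(t1,t2,n+1); out=[]
    for a,b in zip(ts,ts[1:]):
        pa,ya=hand(a,r); pb,yb=hand(b,r)
        y=np.radians(ya+(180 if flip else 0)); ty=np.array([np.cos(y),np.sin(y),0]); tx=np.array([0,0,-1.]); tz=np.cross(tx,ty)
        d=(pb-pa)/.075; out.append([[round(float(d@v),3) for v in(tx,ty,tz)],round(-(((yb-ya)+180)%360-180)/360,4)])
    return out
if __name__=="__main__":
    a=sys.argv
    for r in plan(float(a[1]),float(a[2]),int(a[3]),flip=len(a)>4): print("[0,",r[0],",",r[1],"],")
E
python3 plan.py .225 1.6 14
```

```text
t 17.225 p [0.5817 0.1161 0.1654] down [-0.001  0.    -1.   ] y-yaw -4.79 gap 0.0123 F [-5.  -1.1  5. ] M [ 0.01  0.81 -0.13] j [0.11 0.06 1.85 0.   1.23 0.19]
[0, [0.015, -0.018, -0.003] , 0.014 ],
[0, [0.015, -0.019, -0.003] , 0.0142 ],
[0, [0.014, -0.019, -0.004] , 0.0145 ],
[0, [0.014, -0.019, -0.005] , 0.0147 ],
[0, [0.013, -0.02, -0.005] , 0.0151 ],
[0, [0.013, -0.02, -0.005] , 0.0154 ],
[0, [0.012, -0.02, -0.006] , 0.0158 ],
[0, [0.011, -0.021, -0.006] , 0.0162 ],
[0, [0.01, -0.021, -0.006] , 0.0166 ],
[0, [0.009, -0.022, -0.005] , 0.0169 ],
[0, [0.008, -0.022, -0.005] , 0.0172 ],
[0, [0.007, -0.023, -0.005] , 0.0175 ],
[0, [0.006, -0.023, -0.004] , 0.0176 ],
[0, [0.005, -0.023, -0.004] , 0.0177 ],
```

Call:
{"method": "arm_command", "body": {"plan": [[0,[0.015,-0.018,-0.003],0.014],[0,[0.015,-0.019,-0.003],0.0142],[0,[0.014,-0.019,-0.004],0.0145],[0,[0.014,-0.019,-0.005],0.0147]]}}

```text
clock: 17.73
tool_pos: [0.5772, 0.1186, 0.1618]
orientation: [2.279, 1.57, 0.263]
wrist_force: [-3.9, -0.9, 5.2]
finger_gap: 0.0119
```

```bash
python3 st.py $(python3 -c "
from bar import *
w,y=hand(.618);print(*w,y)")
```

```text
t 17.725 p [0.5772 0.1186 0.1618] down [ 0.001  0.    -1.   ] y-yaw -25.52 gap 0.0119 F [-3.9 -0.9  5.2] M [0.19 0.39 0.54] j [0.11 0.06 1.87 0.   1.22 0.56]
shift shares [ 0.019 -0.008 -0.002] rows 1.0
yaw change -0.007638872814069941 turn share total 2.121909115019428e-05 alt -0.4999787809088498
```

Call:
{"method": "arm_command", "body": {"plan": [[0,[0.013,-0.02,-0.005],0.0151],[0,[0.013,-0.02,-0.005],0.0154],[0,[0.012,-0.02,-0.006],0.0158],[0,[0.011,-0.021,-0.006],0.0162],[0,[0.01,-0.021,-0.006],0.0166]]}}

```text
clock: 18.35
tool_pos: [0.5724, 0.1243, 0.1572]
orientation: [1.807, 1.57, -0.707]
wrist_force: [-4.5, -0.2, 6.5]
finger_gap: 0.0121
```

```bash
python3 st.py $(python3 -c "
from bar import *
w,y=hand(1.109);print(*w,y)")
python3 - <<'E'
from h import *
S=capture("side");crop(S,260,80,150,140,5,"S9.png")
T=capture("top");crop(T,240,130,180,130,4,"T9.png")
E
```

```text
t 18.35 p [0.5724 0.1243 0.1572] down [ 0.001 -0.001 -1.   ] y-yaw -54.03 gap 0.0121 F [-4.5 -0.2  6.5] M [0.12 0.37 0.5 ] j [ 0.12  0.05  1.88 -0.    1.21  1.07]
shift shares [ 0.018 -0.011 -0.001] rows 1.0
yaw change 0.02526834043160875 turn share total -7.018983453224652e-05 alt 0.4999298101654678
```

View pics/S9.png

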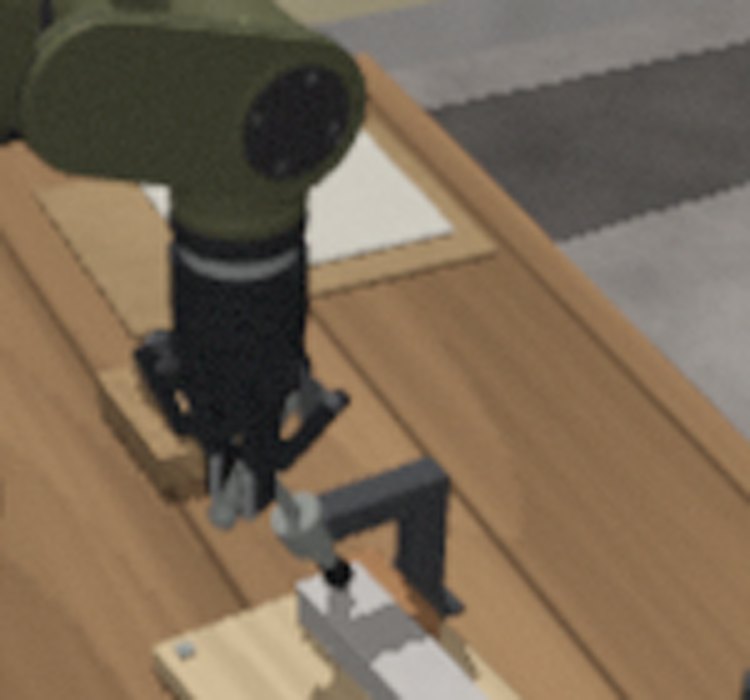

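View pics/T9.png

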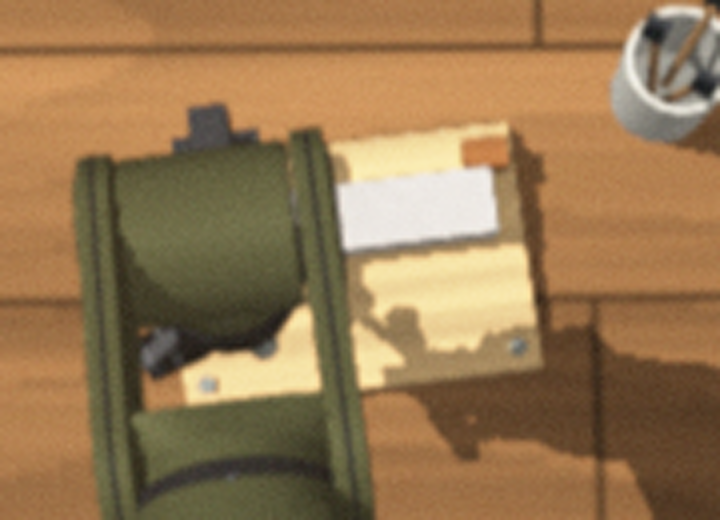

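Call:
{"method": "arm_command", "body": {"plan": [[0,[0.009,-0.022,-0.005],0.0169],[0,[0.008,-0.022,-0.005],0.0172],[0,[0.007,-0.023,-0.005],0.0175],[0,[0.006,-0.023,-0.004],0.0176],[0,[0.005,-0.023,-0.004],0.0177]]}}

```text
clock: 19.08
tool_pos: [0.5704, 0.1326, 0.1543]
orientation: [1.82, 1.57, -1.24]
wrist_force: [-7.0, -1.8, 6.0]
finger_gap: 0.0123
```

```bash
python3 st.py $(python3 -c "
from bar import *
w,y=hand(1.6);print(*w,y)")
```

```text
t 19.075 p [0.5704 0.1326 0.1543] down [ 0.    -0.001 -1.   ] y-yaw -85.34 gap 0.0123 F [-7.  -1.8  6. ] M [-0.29  0.48  0.36] j [ 0.14  0.06  1.88 -0.    1.2   1.63]
shift shares [ 0.014 -0.012  0.002] rows 1.0
yaw change 0.03238208813792198 turn share total -8.995024482756106e-05 alt 0.49991004975517245
```

Call:
{"method": "arm_command", "body": {"plan": [[0,[0,0,0],0],[0,[0,0,0],0],[0,[0,0,0],0]]}}

```text
clock: 19.45
tool_pos: [0.5704, 0.1325, 0.1543]
orientation: [1.717, 1.57, -1.34]
wrist_force: [-5.4, -2.5, 5.5]
finger_gap: 0.0117
```

```bash
python3 st.py; python3 plan.py 1.6 2.6 10
```

```text
t 19.45 p [0.5704 0.1325 0.1543] down [ 0.    -0.001 -1.   ] y-yaw -85.17 gap 0.0117 F [-5.4 -2.5  5.5] M [-0.27  0.46  0.14] j [ 0.14  0.06  1.88 -0.    1.2   1.62]
[0, [0.004, -0.024, -0.003] , 0.018 ],
[0, [0.003, -0.024, -0.003] , 0.0179 ],
[0, [0.002, -0.024, -0.002] , 0.0176 ],
[0, [0.001, -0.025, -0.002] , 0.0174 ],
[0, [-0.0, -0.025, -0.001] , 0.017 ],
[0, [-0.001, -0.025, -0.001] , 0.0166 ],
[0, [-0.002, -0.024, -0.0] , 0.0162 ],
[0, [-0.003, -0.024, -0.0] , 0.0158 ],
[0, [-0.004, -0.024, 0.0] , 0.0154 ],
[0, [-0.005, -0.024, 0.0] , 0.0151 ],
```

```bash
cat > tau.py <<'E'
from bar import *
def tau():
    o=observe(); t=0
    p=np.array(o["tool_pos"]);F=np.array(o["wrist_force"]);Mo=np.array(o["moment"])
    ax=np.array([np.cos(A)*AX[0],np.sin(A)*AX[0],AX[2]]); c=tow(MID0)
    print("clock",round(float(o["clock"]),2),"Mz",Mo[2].round(2),"M.ax",(Mo@ax).round(3),"tau about axis",((Mo+np.cross(p-c,F))@ax).round(3),"F",F.round(1),"tau if ref at wrist+.2", ((Mo+np.cross(p+[0,0,.2]-c,F))@ax).round(3),"j6",round(float(o["joints"][5]),2))
if __name__=="__main__": tau()
E
python3 tau.py
```

```text
clock 19.45 Mz 0.14 M.ax 0.223 tau about axis 0.259 F [-5.4 -2.5  5.5] tau if ref at wrist+.2 0.084 j6 1.62
```

Call:
{"method": "arm_command", "body": {"plan": [[0,[0.004,-0.024,-0.003],0.018],[0,[0.003,-0.024,-0.003],0.0179]]}}

```text
clock: 19.7
tool_pos: [0.5707, 0.1361, 0.1532]
orientation: [1.89, 1.57, -1.396]
wrist_force: [-3.4, -1.9, 3.0]
finger_gap: 0.012
```

```bash
python3 tau.py
```

```text
clock 19.7 Mz 0.45 M.ax 0.407 tau about axis 0.441 F [-3.4 -1.9  3. ] tau if ref at wrist+.2 0.303 j6 1.86
```

Call:
{"method": "arm_command", "body": {"plan": [[0,[0,0,0],0],[0,[0,0,0],0],[0,[0,0,0],0]]}}

```text
clock: 20.08
tool_pos: [0.5708, 0.1363, 0.1532]
orientation: [1.554, 1.57, -1.728]
wrist_force: [-5.1, -2.1, 4.6]
finger_gap: 0.012
```

```bash
python3 tau.py
```

```text
clock 20.07 Mz 0.28 M.ax 0.35 tau about axis 0.387 F [-5.1 -2.1  4.6] tau if ref at wrist+.2 0.25 j6 1.85
```

Call:
{"method": "arm_command", "body": {"plan": [[0,[0.002,-0.024,-0.002],0.0176],[0,[0.001,-0.025,-0.002],0.0174]]}}

```text
clock: 20.32
tool_pos: [0.5716, 0.1399, 0.1524]
orientation: [0.744, 1.57, -2.762]
wrist_force: [-3.2, -1.8, 2.4]
finger_gap: 0.0119
```

```bash
python3 tau.py
```

```text
clock 20.32 Mz 0.47 M.ax 0.426 tau about axis 0.465 F [-3.2 -1.8  2.4] tau if ref at wrist+.2 0.335 j6 2.08
```

Call:
{"method": "arm_command", "body": {"plan": [[0,[0,0,0],0],[0,[0,0,0],0],[0,[0,0,0],0]]}}

```text
clock: 20.7
tool_pos: [0.5717, 0.1399, 0.1524]
orientation: [0.284, 1.57, 3.064]
wrist_force: [-4.3, -2.6, 2.1]
finger_gap: 0.0117
```

```bash
python3 tau.py
```

```text
clock 20.7 Mz 0.34 M.ax 0.287 tau about axis 0.347 F [-4.3 -2.6  2.1] tau if ref at wrist+.2 0.146 j6 2.08
```

Call:
{"method": "arm_command", "body": {"plan": [[0.6,[0,0,0],0],[0.6,[0,0,0],0],[0.6,[0,0,0],0],[0.6,[0,0,0],0],[0.6,[-0.4,0,0],0],[0.6,[-0.7,0,0],0],[0.6,[0,0,0],0]]}}

```text
clock: 21.58
tool_pos: [0.5747, 0.1405, 0.2413]
orientation: [-2.62, 1.56, 0.159]
wrist_force: [1.0, 0.3, -0.0]
finger_gap: 0.0513
```

```bash
python3 st.py .59 -.06 .24; python3 tau.py
```

```text
t 21.575 p [0.5747 0.1405 0.2413] down [ 0.011  0.002 -1.   ] y-yaw -110.73 gap 0.0513 F [ 1.   0.3 -0. ] M [ 0.   -0.03 -0.02] j [ 0.15 -0.01  1.79  0.    1.34  2.08]
shift shares [ 0.015  2.429 -1.137] rows 4.0
clock 21.57 Mz -0.02 M.ax -0.018 tau about axis -0.02 F [ 1.   0.3 -0. ] tau if ref at wrist+.2 -0.006 j6 2.08
```

Call:
{"method": "arm_command", "body": {"plan": [[0.6,[0,0.607,-0.284],0],[0.6,[0,0.607,-0.284],0],[0.6,[0,0.607,-0.284],0],[0.6,[0,0.607,-0.284],0],[0.6,[0,0,0],-0.0278],[0.6,[0,0,0],-0.0278],[0.6,[0,0,0],-0.0278],[0.6,[0,0,0],-0.0278],[0.6,[0,0,0],-0.0278],[0.6,[0,0,0],-0.0278],[0.6,[0,0,0],-0.0278],[0.6,[0,0,0],-0.0278],[0.6,[0,0,0],-0.0278],[0.6,[0,0,0],-0.0278],[0.6,[0,0,0],-0.0278],[0.6,[0,0,0],-0.0278],[0.6,[0,0,0],-0.0278],[0.6,[0,0,0],-0.0278],[0.6,[0,0,0],-0.0278],[0.6,[0,0,0],-0.0278]]}}

```text
clock: 24.08
tool_pos: [0.5867, -0.0604, 0.2341]
orientation: [-2.726, 1.57, 2.855]
wrist_force: [0.2, -0.4, 0.4]
finger_gap: 0.051
```

Run:
```python
from h import *
from st import st
import pickle
st()
S=capture("side");crop(S,290,140,90,90,8,"S10.png")
T=capture("top");crop(T,260,140,130,100,6,"T10.png")
pickle.dump((T,S),open("ts3.pkl","wb"))
```

```text
t 24.075 p [ 0.5867 -0.0604  0.2341] down [-0.001  0.    -1.   ] y-yaw 49.72 gap 0.051 F [ 0.2 -0.4  0.4] M [-0.01  0.04  0.02] j [-0.19  0.    1.8   0.    1.34 -1.06]
```

View pics/S10.png

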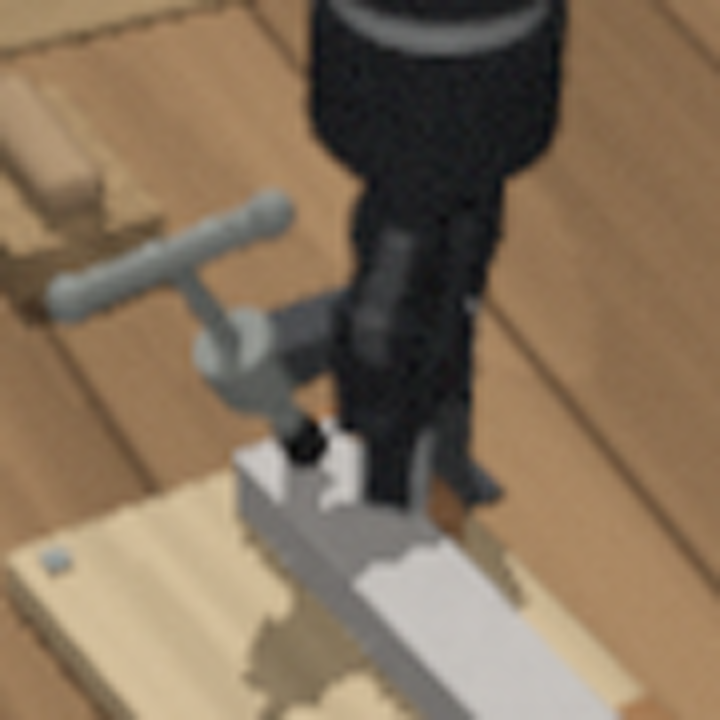

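View pics/T10.png

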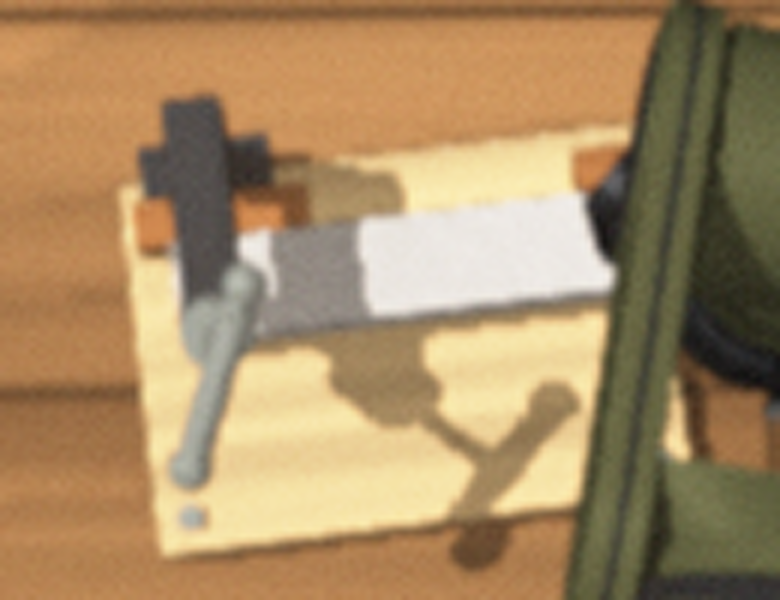

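```bash
cat > fitbar.py <<'E'
from bar import *
cv=lambda a,u,v,s: np.array(a,float)/s-.5+[u,v]
def fitbar(T,bT,S,bS,t0):
    def f(q):
        P=[barpt(q[:3],q[3],.04),barpt(q[:3],q[3],-.04)]
        return np.concatenate([(proj(P,T)-bT).ravel(),(proj(P,S)-bS).ravel()])
    r=least_squares(f,[-.04,.08,.165,t0]); 
    # constrained: mid on the screw line, advance tied
    def g(q): 
        m=MID0-AX*.004*(q[0]-T0)+np.array([q[1],q[2],0]); P=[barpt(m,q[0],.04),barpt(m,q[0],-.04)]
        return np.concatenate([(proj(P,T)-bT).ravel(),(proj(P,S)-bS).ravel()])
    s=least_squares(g,[t0,0,0]); print(r.x.round(4),r.fun.round(1),"tied",s.x.round(4),s.fun.round(1))
E
python3 - <<'E'
from fitbar import *
import pickle
T,S=pickle.load(open("ts3.pkl","rb"))
fitbar(T,cv([[241,285],[190,468]],260,140,6),S,cv([[272,212],[70,299]],290,140,8),1.9)
E
```

```text
[-0.042   0.082   0.1642  1.9599] [ 0.1 -0.3 -0.  -0.  -0.4  0.  -0.1  0.1] tied [ 1.9605e+00 -6.0000e-04  6.0000e-04] [ 0.3 -0.3  0.1 -0.  -0.4 -0.2 -0.1 -0.2]
```

Run:
```python
from bar import *
import pickle
def blob(S):
    g=S["frame"].astype(int).max(2)[188:202,320:335]
    w=np.clip(90-g,0,None)*1.0; 
    n,l,st,c=cv2.connectedComponentsWithStats((g<70).astype(np.uint8)); 
    v,u=np.mgrid[188:202,320:335]
    return [(round((u*(l==i)*w).sum()/((l==i)*w).sum(),2),round((v*(l==i)*w).sum()/((l==i)*w).sum(),2),st[i,4]) for i in range(1,n) if st[i,4]>4]
for f in("ts.pkl","ts2.pkl","ts3.pkl"):
    T,S=pickle.load(open(f,"rb")); print(f,blob(S))
foot=lambda m: tow(m-.125*AX)
for dz in(0,1.0,1.48,1.735): print(dz,foot(MID0-AX*.004*dz).round(4),proj(foot(MID0-AX*.004*dz),S).round(2))
cx=tow(np.array([.0175,.08,.056])); print(proj(cx,S))
```

```text
ts.pkl [(np.float64(326.78), np.float64(193.82), np.int32(26))]
ts2.pkl [(np.float64(326.75), np.float64(193.91), np.int32(20))]
ts3.pkl [(np.float64(333.22), np.float64(190.31), np.int32(17)), (np.float64(327.64), np.float64(195.05), np.int32(23))]
0 [0.6417 0.1412 0.0612] [[326.56 193.33]]
1.0 [0.6436 0.1414 0.0577] [[327.06 194.03]]
1.48 [0.6445 0.1415 0.056 ] [[327.3  194.37]]
1.735 [0.645  0.1416 0.0551] [[327.43 194.54]]
[[327.78031612 194.43247528]]
```

```bash
python3 st.py $(python3 -c "
from bar import *
w,y=hand(1.96);print(w[0],w[1],.2341,y)"); python3 -c "
from bar import *
print(hand(1.96))"
```

```text
t 24.175 p [ 0.5867 -0.0604  0.2342] down [-0.001  0.    -1.   ] y-yaw 49.38 gap 0.0509 F [ 0.2 -0.3 -0. ] M [ 0.01 -0.03  0.01] j [-0.19  0.    1.8   0.    1.34 -1.06]
shift shares [ 0.002  1.894 -1.895] rows 4.0
yaw change 22.29785269571593 turn share total -0.061938479710322035 alt 0.438061520289678
(array([0.5713442 , 0.13997249, 0.15266134]), np.float64(-108.32429742541335))
```

Call:
{"method": "arm_command", "body": {"plan": [[0.6,[0,0.379,-0.379],0],[0.6,[0,0.379,-0.379],0],[0.6,[0,0.379,-0.379],0],[0.6,[0,0.379,-0.379],0],[0.6,[0,0.379,-0.379],0],[0.6,[0,0,0],-0.0206],[0.6,[0,0,0],-0.0206],[0.6,[0,0,0],-0.0206],[0.6,[0,0,0],0],[0.6,[0,0,0],0]]}}

```text
clock: 25.42
tool_pos: [0.5715, 0.1399, 0.2348]
orientation: [-2.704, 1.57, -3.027]
wrist_force: [0.0, 0.5, 0.1]
finger_gap: 0.0512
```

```bash
python3 st.py $(python3 -c "
from bar import *
w,y=hand(1.96);print(*w,y)")
```

```text
t 25.425 p [0.5715 0.1399 0.2348] down [-0. -0. -1.] y-yaw 71.46 gap 0.0512 F [0.  0.5 0.1] M [-0.03  0.01 -0.  ] j [ 0.15 -0.    1.8   0.    1.34 -1.1 ]
shift shares [ 1.095  0.    -0.002] rows 2.0
yaw change 0.2135481585696084 turn share total -0.0005931893293600233 alt 0.49940681067063997
```

Call:
{"method": "arm_command", "body": {"plan": [[0.6,[0.4,0,0],0],[0.6,[0.4,0,0],0],[0.6,[0.2,0,0],0],[0.6,[0.09,0,0],0],[0.6,[0,0,0],0],[0,[0,0,0],0],[0,[0,0,0],0],[0,[0,0,0],0],[0,[0,0,0],0],[0,[0,0,0],0],[0,[0,0,0],0]]}}

```text
clock: 26.8
tool_pos: [0.5719, 0.1393, 0.1544]
orientation: [-0.776, 1.57, -1.097]
wrist_force: [-3.1, -4.1, 5.8]
finger_gap: 0.0121
```

```bash
python3 st.py;python3 tau.py; python3 plan.py 1.96 2.96 10 f
```

```text
t 26.8 p [0.5719 0.1393 0.1544] down [ 0.001 -0.001 -1.   ] y-yaw 71.62 gap 0.0121 F [-3.1 -4.1  5.8] M [-0.62  0.44 -0.1 ] j [ 0.15  0.06  1.87 -0.    1.2  -1.1 ]
clock 26.8 Mz -0.1 M.ax 0.172 tau about axis 0.241 F [-3.1 -4.1  5.8] tau if ref at wrist+.2 -0.105 j6 -1.1
[0, [-0.0, 0.025, 0.001] , 0.0171 ],
[0, [-0.001, 0.025, 0.001] , 0.0168 ],
[0, [-0.002, 0.024, 0.0] , 0.0164 ],
[0, [-0.003, 0.024, 0.0] , 0.016 ],
[0, [-0.004, 0.024, -0.0] , 0.0156 ],
[0, [-0.004, 0.024, -0.0] , 0.0152 ],
[0, [-0.005, 0.024, -0.0] , 0.0149 ],
[0, [-0.006, 0.024, -0.0] , 0.0146 ],
[0, [-0.006, 0.024, 0.0] , 0.0144 ],
[0, [-0.006, 0.024, 0.0] , 0.0142 ],
```

```bash
sed -i 's/\[0,0,.2\]/[0,0,.147]/; s/wrist+.2/wrist .147/' tau.py; python3 tau.py
```

```text
clock 26.8 Mz -0.1 M.ax 0.172 tau about axis 0.241 F [-3.1 -4.1  5.8] tau if ref at wrist .147 -0.013 j6 -1.1
```

Call:
{"method": "arm_command", "body": {"plan": [[0,[0,0.025,0.001],0.0171],[0,[-0.001,0.025,0.001],0.0168]]}}

```text
clock: 27.05
tool_pos: [0.5731, 0.1425, 0.154]
orientation: [-1.183, 1.569, -1.718]
wrist_force: [-2.1, -5.7, 4.0]
finger_gap: 0.012
```

```bash
python3 tau.py
```

```text
clock 27.05 Mz 0.45 M.ax 0.654 tau about axis 0.749 F [-2.1 -5.7  4. ] tau if ref at wrist .147 0.377 j6 -0.88
```

Call:
{"method": "arm_command", "body": {"plan": [[0,[-0.002,0.024,0],0.0164]]}}

```text
clock: 27.18
tool_pos: [0.5738, 0.144, 0.1542]
orientation: [-1.352, 1.568, -1.991]
wrist_force: [-3.3, -6.3, 2.5]
finger_gap: 0.0123
```

```bash
python3 tau.py
```

```text
clock 27.18 Mz 0.45 M.ax 0.753 tau about axis 0.871 F [-3.3 -6.3  2.5] tau if ref at wrist .147 0.462 j6 -0.78
```

Call:
{"method": "arm_command", "body": {"plan": [[0,[0,0,0],0],[0,[0,0,0],0],[0,[0,0,0],0],[0,[0,0,0],0]]}}

```text
clock: 27.68
tool_pos: [0.5737, 0.1439, 0.1541]
orientation: [-1.437, 1.568, -2.073]
wrist_force: [-2.4, -6.8, 4.3]
finger_gap: 0.012
```

```bash
python3 tau.py
```

```text
clock 27.68 Mz 0.24 M.ax 0.501 tau about axis 0.611 F [-2.4 -6.8  4.3] tau if ref at wrist .147 0.168 j6 -0.78
```

Call:
{"method": "arm_command", "body": {"plan": [[0,[-0.003,0.024,0],0.016]]}}

```text
clock: 27.8
tool_pos: [0.5747, 0.1453, 0.1542]
orientation: [-1.43, 1.568, -2.169]
wrist_force: [-2.6, -4.6, 3.5]
finger_gap: 0.0119
```

```bash
python3 tau.py
```

```text
clock 27.8 Mz 0.5 M.ax 0.676 tau about axis 0.752 F [-2.6 -4.6  3.5] tau if ref at wrist .147 0.457 j6 -0.67
```

Call:
{"method": "arm_command", "body": {"plan": [[0,[-0.004,0.024,0],0.0156]]}}

```text
clock: 27.92
tool_pos: [0.5758, 0.1466, 0.1544]
orientation: [-1.383, 1.568, -2.22]
wrist_force: [-3.7, -7.4, 3.2]
finger_gap: 0.0119
```

```bash
python3 tau.py
```

```text
clock 27.93 Mz 0.49 M.ax 0.777 tau about axis 0.904 F [-3.7 -7.4  3.2] tau if ref at wrist .147 0.424 j6 -0.57
```

Call:
{"method": "arm_command", "body": {"plan": [[0,[0,0,0],0],[0,[0,0,0],0],[0,[0,0,0],0],[0,[0,0,0],0]]}}

```text
clock: 28.42
tool_pos: [0.5758, 0.1465, 0.1544]
orientation: [-1.352, 1.568, -2.186]
wrist_force: [-3.5, -6.0, 4.1]
finger_gap: 0.0121
```

```bash
python3 tau.py; python3 st.py
```

```text
clock 28.43 Mz 0.31 M.ax 0.582 tau about axis 0.68 F [-3.5 -6.   4.1] tau if ref at wrist .147 0.297 j6 -0.58
t 28.425 p [0.5758 0.1465 0.1544] down [-0.002 -0.003 -1.   ] y-yaw 42.2 gap 0.0121 F [-3.5 -6.   4.1] M [-0.76  0.81  0.31] j [ 0.16  0.08  1.86 -0.    1.21 -0.58]
```

```bash
cat > avg.py <<'E'
from bar import *
def rd():
    o=observe(); return np.r_[o["tool_pos"],o["wrist_force"],o["moment"]]
X=[rd()]
for i in range(10): capture("side"); X.append(rd())
X=np.array(X); m=X.mean(0); print("std",X.std(0).round(3)[3:])
ax=np.array([np.cos(A)*AX[0],np.sin(A)*AX[0],AX[2]]); c=tow(MID0)
F=m[3:6];M=m[6:]
print("F",F.round(2),"M",M.round(3))
for L in(.12,.147,.17): print(L,round(float((M+np.cross(m[:3]+[0,0,L]-c,F))@ax),3))
print([round(float((x[6:]+np.cross(x[:3]+[0,0,.147]-c,x[3:6]))@ax),3) for x in X])
E
python3 avg.py
```

```text
std [0.362 0.375 0.299 0.028 0.035 0.043]
F [-3.13 -6.21  3.96] M [-0.802  0.809  0.291]
0.12 0.359
0.147 0.285
0.17 0.223
[0.297, 0.246, 0.334, 0.264, 0.31, 0.289, 0.208, 0.344, 0.381, 0.208, 0.254]
```

Run:
```python
from bar import *
import pickle
T,S=pickle.load(open("ts2.pkl","rb"))
crop(S,300,170,75,75,10,"Sz.png"); crop(T,340,160,40,40,15,"Tz.png")
cv=lambda a,u,v,s: np.array(a,float)/s-.5+[u,v]
def tri(a,b):
    f=lambda P: np.r_[(proj(P,T)-a).ravel(),(proj(P,S)-b).ravel()]
    r=least_squares(f,[.64,0,.05]); return r.x,r.fun
for a,b in(([614,189],[487,503]),([628,290],[423,529])):
    x,f=tri(cv(a,260,140,6),cv(b,270,130,5)); print(wj(x).round(4),f.round(2))
```

```text
[ 0.0404 -0.0988  0.0421] [-0.02  0.06  0.06 -0.01]
[-0.0051 -0.0989  0.0433] [ 0.09 -0.3  -0.33  0.07]
```

View pics/Sz.png

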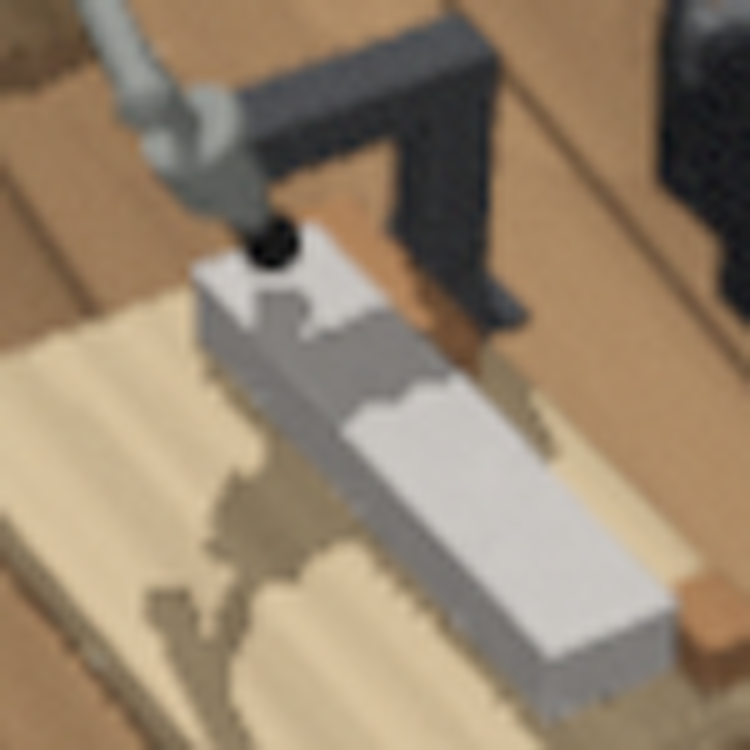

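View pics/Tz.png

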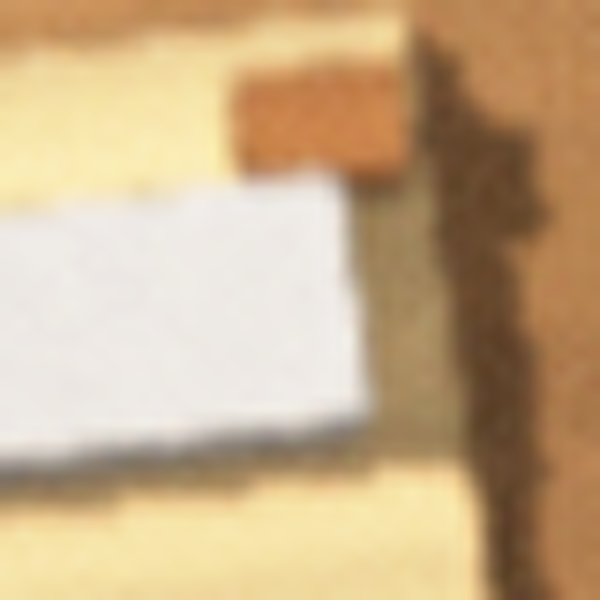

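Call:
{"method": "arm_command", "body": {"plan": [[0,[-0.004,0.024,0],0.0152]]}}

```text
clock: 29.05
tool_pos: [0.577, 0.1478, 0.1546]
orientation: [-1.327, 1.568, -2.259]
wrist_force: [-4.3, -6.9, 3.2]
finger_gap: 0.0122
```

```bash
python3 tau.py
```

```text
clock 29.05 Mz 0.56 M.ax 0.801 tau about axis 0.921 F [-4.3 -6.9  3.2] tau if ref at wrist .147 0.485 j6 -0.48
```

Call:
{"method": "arm_command", "body": {"plan": [[0,[-0.005,0.024,0],0.0149]]}}

```text
clock: 29.18
tool_pos: [0.5783, 0.1489, 0.1549]
orientation: [-1.31, 1.567, -2.336]
wrist_force: [-4.0, -5.3, 4.7]
finger_gap: 0.0123
```

```bash
python3 tau.py
```

```text
clock 29.18 Mz 0.55 M.ax 0.776 tau about axis 0.856 F [-4.  -5.3  4.7] tau if ref at wrist .147 0.524 j6 -0.38
```

Call:
{"method": "arm_command", "body": {"plan": [[0,[-0.006,0.024,0],0.0146]]}}

```text
clock: 29.3
tool_pos: [0.5797, 0.1498, 0.1552]
orientation: [-1.288, 1.567, -2.406]
wrist_force: [-4.0, -5.1, 4.0]
finger_gap: 0.0124
```

```bash
python3 tau.py;python3 st.py; python3 avg.py; python3 tau.py
```

```text
clock 29.3 Mz 0.6 M.ax 0.77 tau about axis 0.847 F [-4.  -5.1  4. ] tau if ref at wrist .147 0.527 j6 -0.29
t 29.3 p [0.5797 0.1498 0.1552] down [-0.003 -0.003 -1.   ] y-yaw 25.99 gap 0.0124 F [-4.  -5.1  4. ] M [-0.62  0.97  0.6 ] j [ 0.16  0.09  1.85 -0.    1.21 -0.29]
std [0.508 0.596 0.382 0.033 0.04  0.061]
F [-4.4  -6.34  3.91] M [-0.645  0.909  0.448]
0.12 0.418
0.147 0.345
0.17 0.282
[0.527, 0.342, 0.359, 0.267, 0.353, 0.252, 0.298, 0.301, 0.323, 0.325, 0.446]
clock 29.8 Mz 0.49 M.ax 0.711 tau about axis 0.799 F [-4.4 -5.7  4. ] tau if ref at wrist .147 0.446 j6 -0.29
```

Call:
{"method": "arm_command", "body": {"plan": [[0.6,[0,0,0],0],[0.6,[0,0,0],0],[0.6,[0,0,0],0],[0.6,[0,0,0],0],[0.6,[-0.4,0,0],0],[0.6,[-0.7,0,0],0],[0.6,[0,0,0],0]]}}

```text
clock: 30.68
tool_pos: [0.5835, 0.1515, 0.244]
orientation: [1.295, 1.56, 0.179]
wrist_force: [-0.1, 0.3, 0.2]
finger_gap: 0.051
```

```bash
python3 st.py .59 -.08 .24
```

```text
t 30.675 p [0.5835 0.1515 0.244 ] down [ 0.011  0.002 -1.   ] y-yaw 26.08 gap 0.051 F [-0.1  0.3  0.2] M [ 0.    0.04 -0.01] j [ 0.17  0.02  1.77  0.    1.35 -0.29]
shift shares [ 0.048 -1.279  2.811] rows 4.0
```

Call:
{"method": "arm_command", "body": {"plan": [[0.6,[0,-0.256,0.562],0],[0.6,[0,-0.256,0.562],0],[0.6,[0,-0.256,0.562],0],[0.6,[0,-0.256,0.562],0],[0.6,[0,-0.256,0.562],0],[0.6,[0,0,0],0]]}}

```text
clock: 31.42
tool_pos: [0.5867, -0.0831, 0.2367]
orientation: [-1.995, 1.57, -3.115]
wrist_force: [0.2, -0.0, -1.0]
finger_gap: 0.0511
```

Run:
```python
from h import *
from st import st
import pickle
st()
S=capture("side");crop(S,290,140,90,90,8,"S11.png")
T=capture("top");crop(T,260,140,130,100,6,"T11.png")
pickle.dump((T,S),open("ts4.pkl","wb"))
```

```text
t 31.425 p [ 0.5867 -0.0831  0.2367] down [-0.001 -0.    -1.   ] y-yaw 25.83 gap 0.0511 F [ 0.2 -0.  -1. ] M [-0.02 -0.01 -0.01] j [-0.23  0.    1.79 -0.    1.35 -0.68]
```

View pics/S11.png

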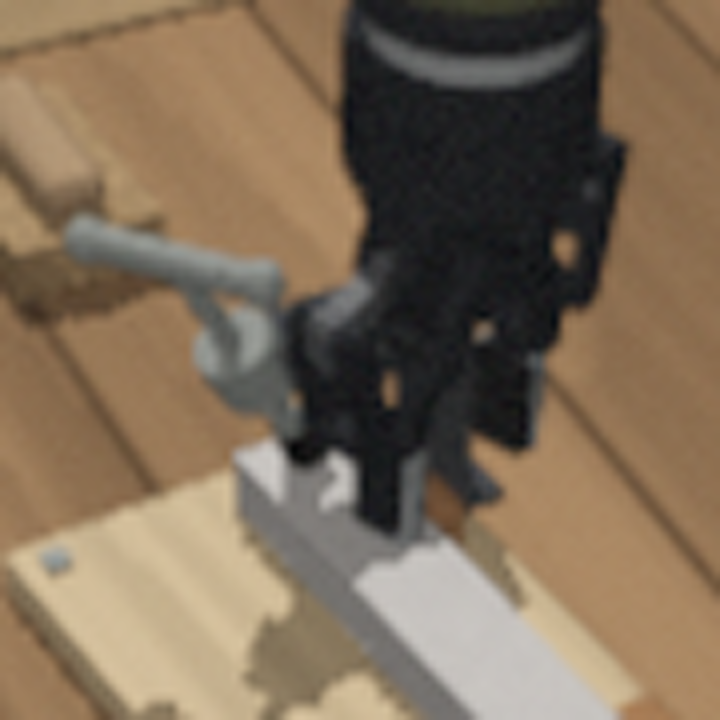

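View pics/T11.png

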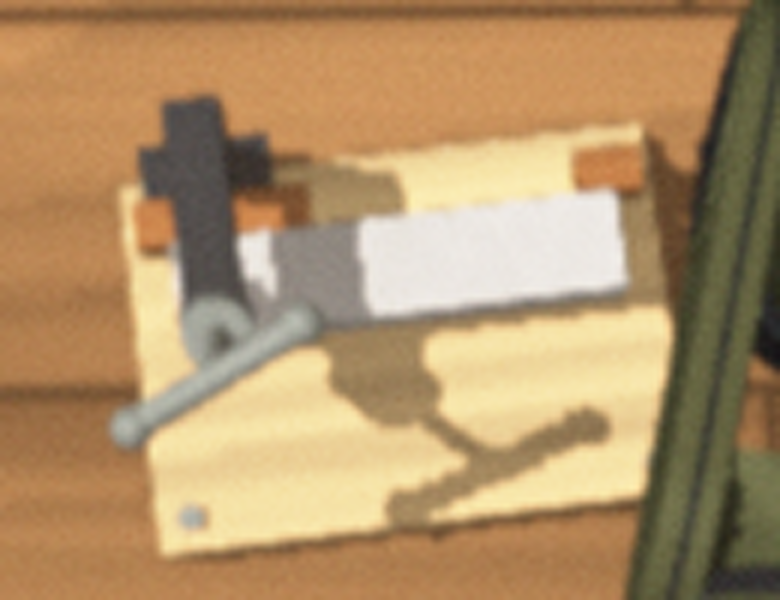

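Run:
```python
from fitbar import *
import pickle
T,S=pickle.load(open("ts4.pkl","rb"))
fitbar(T,cv([[302,323],[127,428]],260,140,6),S,cv([[263,281],[85,237]],290,140,8),2.7)
```

```text
[-0.041   0.0824  0.1624  2.6993] [-0.4 -0.1  0.5 -0.3 -0.6  0.   0.1  0. ] tied [ 2.6996e+00 -7.0000e-04  1.2000e-03] [-0.3 -0.   0.6 -0.3 -0.6 -0.1  0.1 -0.1]
```

Run:
```python
from h import *
import pickle
a=pickle.load(open("ts.pkl","rb"))[0]["frame"].astype(int); b=capture("top")["frame"].astype(int)
d=np.abs(a-b).max(2)
for n,(u,v,w,h) in dict(can=(150,230,55,50),sander=(180,175,50,40),offcut=(420,245,55,30),pot=(388,125,40,45)).items(): print(n,d[v:v+h,u:u+w].mean().round(1),np.percentile(d[v:v+h,u:u+w],99))
print(job_done())
```

```text
can 11.0 19.0
sander 12.7 19.0
offcut 38.5 185.0
pot 40.4 137.0
the job is handed in; nothing more can be done
None
```

Run:
```python
from h import *
import pickle
T=pickle.load(open("ts4.pkl","rb"))[0]; S=pickle.load(open("ts4.pkl","rb"))[1]
a=crop(T,340,100,200,200,3,"T12.png");crop(S,290,200,150,160,4,"S12.png")
```

```text
(no output)
```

View pics/T12.png

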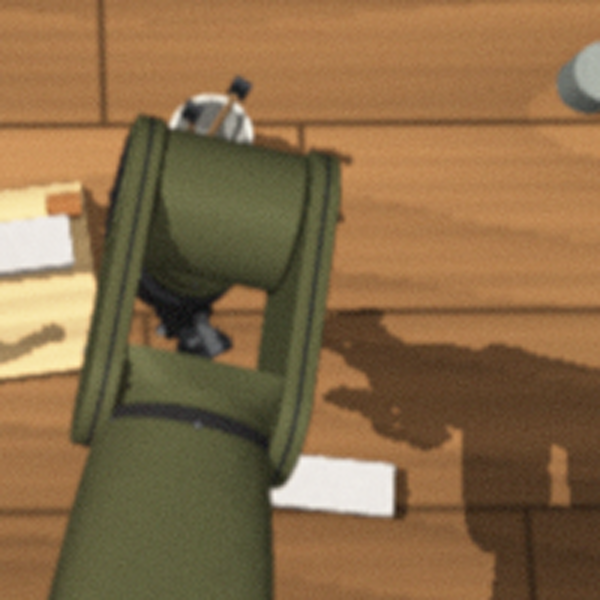

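View pics/S12.png

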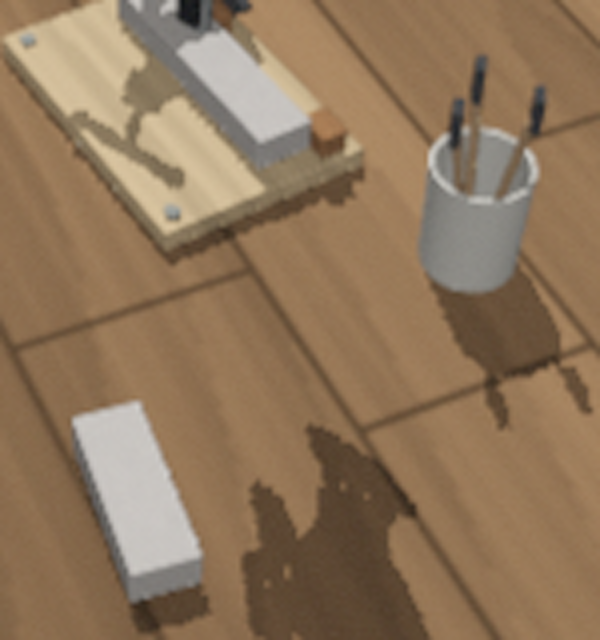

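The job is handed in at about 31.6 s. The slat is clamped on the jig, but how firmly is partly inferred from noisy torque readings.

**What I did:** I set the long slat down in front of the fence and slid it back along the base until it pressed on the fence at about 17 N. I let go, then turned the T-handle clockwise in two grasps and let go again. The arm stood clear of the jig at hand-in.

**Slat position:** its visible corners lie within about half a pixel (roughly 1 mm) of the intended place. It was in the same position in the pictures after clamping.

**Screw:** the camera fit puts the bar 2.47 rad clockwise of its start. Moving torque held at about 0.36 N m while free and rose to about 0.53 N m at the end. That suggests first contact at about 1.75 rad and a clamp about 0.7 rad past it, at roughly 43 N. An eighth of a turn is 0.785 rad, so this is slightly under.

**Readings that disagreed:**
- The torque with the hand paused was higher than expected, about 0.32 N m. Taken alone it would mean more turn past contact, but similar offsets appeared before contact, so I put it down to grip preload.
- The camera height of the foot suggested slightly later contact than the torque did.
- Depending on when contact really happened, the turn past it is between 0.57 and 1.17 rad, or 35 to 70 N. That is still below the 85 N holding limit.

**Other things:** my automatic before/after comparison showed the can and sanding block unchanged. It flagged the offcut and the brush pot. The last pictures show the arm covering parts of both in the top view; in the side view both stand clear, where they were.

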